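# Try the sliding lids of three loaf tins and reject the one that binds

### The job

Check the three lidded loaf tins in the tray one after another, starting with the tin nearest the empty reject pan: pull each lid by its tab, open as far as it will go, and slide it fully shut again before going on to the next. When all three have been tried, lift out the one tin whose lid jams partway, set it down flat and near the middle of the reject pan without dropping it, and let go. Leave the two sound tins standing in the tray, all lids shut, never tip a tin over on its side, and do not disturb the bowl, tumbler, spatula or jar.

Things in the scene. Friction and masses are not known exactly. Their poses are not given: they have to be found in the camera images.
- tin_a: Loaf tin of dark steel, 170 mm long (its x), 56 mm wide (its y), 58 mm tall, about 0.6 kg with its lid; loose, standing in the tray. Three look alike; which of them stands where in the row changes. Origin: centre of its underside, x along its length pointing away from the robot, z up. It can be gripped across its 56 mm width below the lid.
- lid_a (a joint): How far the sliding lid of tin_a is open, in m: 0 is fully shut, and it grows as the lid slides along the tin's -x, towards the robot. A sound lid runs smoothly to a stop at 0.110. Exactly one of the three lids binds: it jams dead at less than half of that travel (about 0.045). Sliding takes 1 to 2 N; a lid stays where it is left. It may start up to 0.02 open.
- tab_a (a point): Centre of the top edge of the pull tab standing up from the middle of the lid of tin_a (it moves with the lid). The tab is a bare metal plate 8 mm thick (along the tin's x), 42 mm wide (along its y), standing 26 mm above the lid's flat top, its top edge 87 mm above the tin's underside; pinch it from above, fingers before and behind it. The lid is a flat plate 170 x 56 x 3 mm lying on the tin's rim.
- tin_b: Loaf tin of dark steel, 170 mm long (its x), 56 mm wide (its y), 58 mm tall, about 0.6 kg with its lid; loose, standing in the tray. Three look alike; which of them stands where in the row changes. Origin: centre of its underside, x along its length pointing away from the robot, z up. It can be gripped across its 56 mm width below the lid.
- lid_b (a joint): How far the sliding lid of tin_b is open, in m: 0 is fully shut, and it grows as the lid slides along the tin's -x, towards the robot. A sound lid runs smoothly to a stop at 0.110. Exactly one of the three lids binds: it jams dead at less than half of that travel (about 0.045). Sliding takes 1 to 2 N; a lid stays where it is left. It may start up to 0.02 open.
- tab_b (a point): Centre of the top edge of the pull tab standing up from the middle of the lid of tin_b (it moves with the lid). The tab is a bare metal plate 8 mm thick (along the tin's x), 42 mm wide (along its y), standing 26 mm above the lid's flat top, its top edge 87 mm above the tin's underside; pinch it from above, fingers before and behind it. The lid is a flat plate 170 x 56 x 3 mm lying on the tin's rim.
- tin_c: Loaf tin of dark steel, 170 mm long (its x), 56 mm wide (its y), 58 mm tall, about 0.6 kg with its lid; loose, standing in the tray. Three look alike; which of them stands where in the row changes. Origin: centre of its underside, x along its length pointing away from the robot, z up. It can be gripped across its 56 mm width below the lid.
- lid_c (a joint): How far the sliding lid of tin_c is open, in m: 0 is fully shut, and it grows as the lid slides along the tin's -x, towards the robot. A sound lid runs smoothly to a stop at 0.110. Exactly one of the three lids binds: it jams dead at less than half of that travel (about 0.045). Sliding takes 1 to 2 N; a lid stays where it is left. It may start up to 0.02 open.
- tab_c (a point): Centre of the top edge of the pull tab standing up from the middle of the lid of tin_c (it moves with the lid). The tab is a bare metal plate 8 mm thick (along the tin's x), 42 mm wide (along its y), standing 26 mm above the lid's flat top, its top edge 87 mm above the tin's underside; pinch it from above, fingers before and behind it. The lid is a flat plate 170 x 56 x 3 mm lying on the tin's rim.
- tray: Fixed aluminium baking tray, 192 mm (its x) by 370 mm (its y), 14 mm high rim, 4 mm floor and walls. The three tins stand in it side by side about 130 mm apart along its y, lengthwise along its x, with about 7 mm of play to the rim at each end; the rim takes the push and pull on the lids. Origin: centre of its underside; +y is the side of the reject pan (the robot's left).
- reject_pan: Fixed, empty, dark steel pan to the robot's left of the tray, 260 mm (its x) by 150 mm (its y), 15 mm high rim, 4 mm floor and walls: a tin fits flat inside with its length along the pan's x. Origin: centre of its underside.
- bowl: Bystander: steel mixing bowl, 150 mm wide, 65 mm tall, beyond the tray. Origin: centre of its underside.
- tumbler: Bystander: dark plastic tumbler, 76 mm wide, 120 mm tall, beyond the tray. Origin: centre of its underside.
- spatula: Bystander: spatula, 240 mm long, lying to the robot's right of the tray. Origin: near its middle.
- jar: Bystander: glass jar with white cap, 72 mm wide, 100 mm tall, beyond the tray and the reject pan. Origin: centre of its underside.
Things that resemble listed ones, but are neither listed nor needed, are in the scene too. Leave any orange or turquoise look-alike of the tin_c alone.

How it is judged:
By the outcome, as a careful person would: the job done as asked, in the order asked, and still so for the second after the job is handed in, with the robot touching nothing.
It also fails if it takes over 72 s, if anything falls off the work surface, if the arm or the gripper's body presses on something with over 40 N, if the wrist force passes 120 N, or if a joint passes its speed limit or range.

### The arm

A 6-joint arm with a two-finger parallel gripper is mounted at the origin on the work surface. World frame = base frame: x ahead of the robot, y to its left, z up, the work surface at z = 0. Lengths are in m, angles in degrees, forces in N, time in s.
With the tool pointing down it reaches from about 0.225 to 0.875 m from the base axis. Payload 3.4 kg.
Tool frame: the origin (TCP) lies between the finger pads; the fingertips stand tip_reach ahead of it and the grasp point (between the pads) lies 6 mm ahead of it (tip_reach is the distance from the TCP to the fingertips, in m); y points along the fingers, z is the direction in which the jaws open and shut, and the axes are right-handed (so a half turn about y gives the same grasp; the last joint's range is limited). The gripper opens to 85 mm and grips with 20 to 120 N. Pads are 22 mm wide; open, the fingers measure 114 mm over their backs; the gripper's body (76 mm by 85 mm) begins 54 mm behind the grasp point. The pads swing forward as they close: fully open they stand 13 mm farther back than shut.
Start: joints at [-79.698, 15.808, 86.224, -0, 77.962, -6.933], TCP at [0.17, -0.549, 0.256] pointing down, gripper open.
Joint ranges: [-165.64, 165.64], [-43.16, 119.46], [12.63, 154.43], [-67.54, 247.53], [6.08, 155.33], [-154.97, 154.97]. Speed limits (degrees/s): [147.25, 147.25, 180, 180, 180, 180].

### API

Orientations are given as [roll, pitch, yaw] about the fixed x, y, z axes, in that order (R = Rz(yaw) Ry(pitch) Rx(roll)).
In Python, from workcell import * gives the robot as it stands. The module is installed in compiled form; this text tells all that it offers.
- The arm moves only by the tool drive_tool, never from a script. Its argument "series" is text: rows parted by semicolons, each of 7 numbers parted by spaces: the shift along the tool's x, y, z in units of 0.4 m (1.0 is 0.4 m), then the turn, a rotation vector about the tool's x, y, z in units of pi rad (1.0 is pi rad), then the gripper's target within -1 to 1 (shut at 1, half-way at 0, fully open at -1). A call has 1 to 20 rows; each row is the pose to reach, as a shift and turn from the pose commanded when the call began, along the tool's axes at that moment, turning the shorter way round; what a row does not reach only later rows make up. A row lasts 1/10 s, in which the tool goes at most 50 mm and 8.59 degrees, less where a joint would pass 70% of its speed; a pose out of reach is approached as far as the arm can. A call with a number of a shift or a turn outside -1 to 1 is refused whole. A call with a gripper value outside its range is refused whole. The fingers move at their own pace and stop on an object; the grip force is fixed at half the most. Time passes only in rows, so rows that repeat a pose let the fingers close. It gives the time, the measured TCP pose, the force and the opening at its end, in the units of the state.
- get_obs(): the state, without advancing time (a new reading comes with each control period).
- read_camera(name): name is "scene" or "top"; returns the picture (480x640x3 uint8, red, green, blue); there is no depth.
- camera_params(name): a dict with "fov_y" (degrees; the focal length in pixels is half the picture's height over the tangent of half this angle, whatever the lens; pixels are square), "cx", "cy" (the principal point, pixels), "extrinsics" (4x4, takes a point from camera to world coordinates). Camera axes: x right, y down, z forward; pixel columns grow to the right and rows downward; lengths in m; the calibration is good to about 2 mm. A picture is of the moment at which its call begins. camera_params takes no time and is no camera call.
- sign_off(): hands the job in, once; it reports no verdict.
Trained networks look in the newest picture that a camera, given by its name, has taken for a name from the list of things; names that differ only in an ending like _2 or _b are one class to them, and where a whole thing is asked for, a point or a joint stands for the part that bears it (a point fixed in the world has none). Each returns a list of dicts, best first, with "confidence" (0 to 1); they miss things now and then, are a little off and sometimes report something else, mostly with a low value. They report only what shows in the picture. A call takes as long as a camera call. They do not tell look-alikes from the thing itself.
- boxes_of(camera, label): "extent" ([left, top, width, height] in pixels, round what is visible of it).
- trace(camera, label): "region" (480x640 bool, what is visible of it) and "extent" ([left, top, width, height] in pixels, round what is visible of it).
The state is a dict: "clock": time; "joint_pos": joint angles; "qd": joint speeds; "effort": joint torques, N m; "tcp_pos": TCP position; "eef_rot": TCP orientation; "wrist_force": force on the tool from outside, world axes, zero at the start; "torque": the same for the moment, N m; "gripper_width": finger opening in m.
Only numpy, scipy, OpenCV 4.12 (cv2) and the standard library are available. Lean on these libraries where they do the work, as an engineer would, in place of code of your own. Each camera call takes 0.05 s, during which the arm holds its last target.

## Working session

There is one attempt and no reset: what is moved stays moved. The work goes in short steps, Python scripts to look and compute and a tool call to move; the robot and the scene stay as the last step left them, time stands still between calls to the robot, and variables do not carry over. Pictures are saved under pics/ and viewed, and the job is handed in when it is done.

Besides the shell and the picture viewer there is one more tool, called after ">>>" by a JSON object that holds its "fn" and its "kwargs". drive_tool: Moves the arm, as the interface text tells. Shifts and turns lie within -1 to 1; 1 stands for 0.4 m of shift or pi rad of turn. Its arguments: {"type":"object","properties":{"series":{"type":"string"}},"required":["series"]}

```bash
mkdir -p pics
python3 - <<'E'
from workcell import *
import cv2
o=get_obs()
for k,v in o.items(): print(k,v)
for c in ("scene","top"):
    im=read_camera(c); cv2.imwrite(f"pics/{c}0.png",im[:,:,::-1]); print(c,camera_params(c))
E
```

```text
clock 0.0
joint_pos [-7.96986482e+01  1.58474693e+01  8.62956536e+01 -1.33010479e-03
  7.79597470e+01 -6.93135601e+00]
qd [-0.00179254 -0.07473258  0.03139371  0.02652023  0.00198868  0.02726815]
effort [ 1.10606121e-03 -4.16776764e+01 -2.45803535e+01  6.21898394e-06
  1.10471266e-02 -1.92687381e-06]
tcp_pos [ 0.17026143 -0.54871763  0.25543815]
eef_rot [-9.01022750e+01  1.11235063e-02 -1.62767023e+02]
wrist_force [-0.28544125 -0.30115288 -1.14394345]
torque [-0.03799469  0.00564465 -0.00375284]
gripper_width 0.08535624672640205
scene {'fov_y': 57.82614322182219, 'cx': 312.92132707972223, 'cy': 240.5471801700184, 'extrinsics': array([[ 0.8640374 ,  0.28473534, -0.41516882,  0.97954152],
       [ 0.5034215 , -0.48462129,  0.71533838, -0.87953478],
       [ 0.00248247, -0.82708403, -0.56207281,  0.67117039],
       [ 0.        ,  0.        ,  0.        ,  1.        ]])}
top {'fov_y': 43.769187690761335, 'cx': 314.4296945334907, 'cy': 234.43104939374697, 'extrinsics': array([[-0.01960415, -0.99609635,  0.08606823,  0.41741476],
       [-0.99978809,  0.02007178,  0.0045711 , -0.16669736],
       [-0.0062808 , -0.08596038, -0.99627876,  1.4258678 ],
       [ 0.        ,  0.        ,  0.        ,  1.        ]])}
```

View pics/scene0.png

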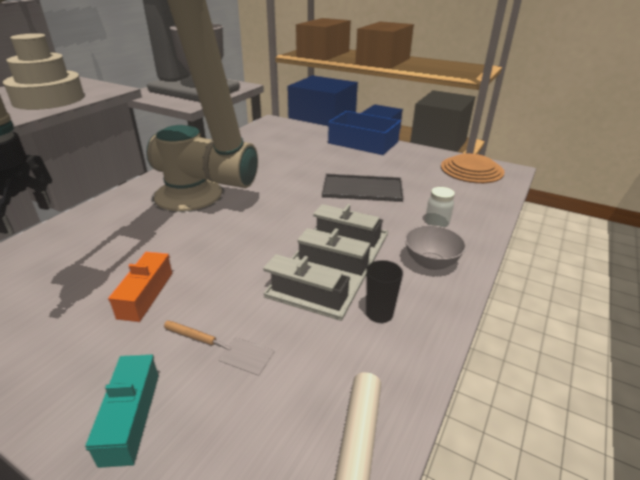

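View pics/top0.png

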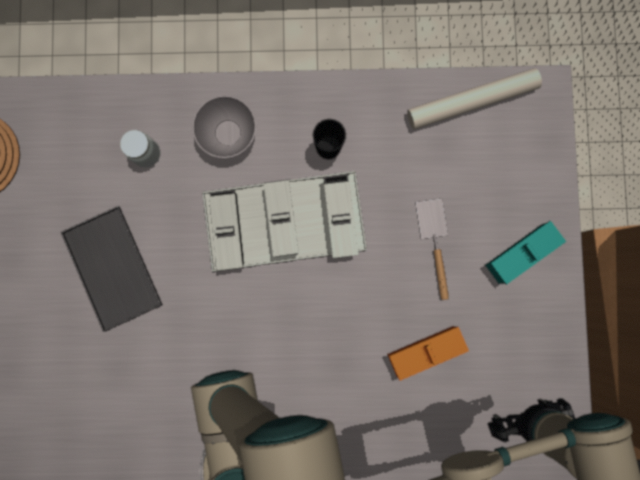

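The top view shows the tray at about (205–365, 175–270) with three tabs near (225,231), (281,217) and (341,218). The pan is at about (112,268) and turned, the look-alikes are on the right, and the left and right lids look slightly open.

```bash
cat > h.py <<'E'
from workcell import *
import numpy as np, cv2
def cam(c):
    p=camera_params(c); f=240/np.tan(np.radians(p['fov_y']/2)); return f,p['cx'],p['cy'],np.array(p['extrinsics'])
def ray(c,u,v):
    f,cx,cy,E=cam(c); d=E[:3,:3]@np.array([(u-cx)/f,(v-cy)/f,1]); return E[:3,3],d
def onz(c,u,v,z):
    o,d=ray(c,u,v); return o+d*(z-o[2])/d[2]
def proj(c,P):
    f,cx,cy,E=cam(c); q=E[:3,:3].T@(np.array(P)-E[:3,3]); return np.array([cx+f*q[0]/q[2],cy+f*q[1]/q[2]])
def rect(c,reg,z):
    cs,_=cv2.findContours(reg.astype(np.uint8),cv2.RETR_EXTERNAL,cv2.CHAIN_APPROX_NONE)
    k=max(cs,key=cv2.contourArea)[:,0,:]
    P=np.array([onz(c,u,v,z)[:2] for u,v in k],np.float32)
    return cv2.minAreaRect(P)
E
python3 - <<'E'
from h import *
im=read_camera("top")
for l,z in (("tin_a",.062),("tab_a",.09),("tray",.014),("reject_pan",.015),("lid_a",.065)):
    for d in trace("top",l):
        print(l,round(d['confidence'],2),d['extent'],rect("top",d['region'],z), d['region'].sum())
big=cv2.resize(im[160:345,40:380],None,fx=2.3,fy=2.3,interpolation=cv2.INTER_CUBIC); cv2.imwrite("pics/topz.png",big[:,:,::-1])
E
```

```text
tin_a 0.97 [210.0, 193.7, 31.0, 76.0] ((0.5514726042747498, 0.04199498891830444), (0.17923055589199066, 0.06452354788780212), 5.293113708496094) 2108
tin_a 0.85 [386.1, 325.3, 81.9, 58.4] ((0.26449599862098694, -0.4098973870277405), (0.0661105364561081, 0.17289571464061737), 21.842681884765625) 2240
tin_a 0.69 [263.4, 180.0, 32.8, 77.6] ((0.5757951140403748, -0.08342985808849335), (0.1735532581806183, 0.060369785875082016), 6.126758575439453) 1892
tin_a 0.64 [325.3, 174.0, 31.6, 85.5] ((0.5787645578384399, -0.22030699253082275), (0.18884526193141937, 0.06088826060295105), 4.85529899597168) 2070
tin_a 0.57 [483.5, 219.5, 84.0, 62.0] ((0.4834124445915222, -0.6404173374176025), (0.06575503200292587, 0.18389293551445007), 33.98246383666992) 2237
tab_a 0.74 [210.1, 196.5, 29.7, 72.4] ((0.5432544350624084, 0.04031761735677719), (0.17087382078170776, 0.06345812231302261), 4.669152736663818) 1983
tab_a 0.7 [389.5, 326.5, 77.9, 52.7] ((0.2654445171356201, -0.4082903265953064), (0.06029370427131653, 0.1671583503484726), 21.679943084716797) 2082
tab_a 0.65 [323.7, 182.7, 33.9, 73.8] ((0.5659649
[... 1068 characters left out ...]
2004, -0.6463273763656616), (0.061462271958589554, 0.17095616459846497), 34.25871658325195) 1921
lid_a 0.91 [389.7, 327.1, 83.5, 51.9] ((0.26238343119621277, -0.41221392154693604), (0.06116008013486862, 0.1691397875547409), 21.49070930480957) 2019
lid_a 0.88 [324.5, 184.6, 32.9, 74.4] ((0.5693591237068176, -0.22133253514766693), (0.17038676142692566, 0.059272196143865585), 5.395273208618164) 1859
lid_a 0.78 [206.9, 193.1, 36.4, 78.9] ((0.5457110404968262, 0.04297298938035965), (0.16977867484092712, 0.05984124168753624), 5.402501106262207) 1888
lid_a 0.64 [263.4, 181.8, 32.8, 73.5] ((0.5759181380271912, -0.08447196334600449), (0.17105643451213837, 0.06101389229297638), 6.567470550537109) 1903
```

View pics/topz.png

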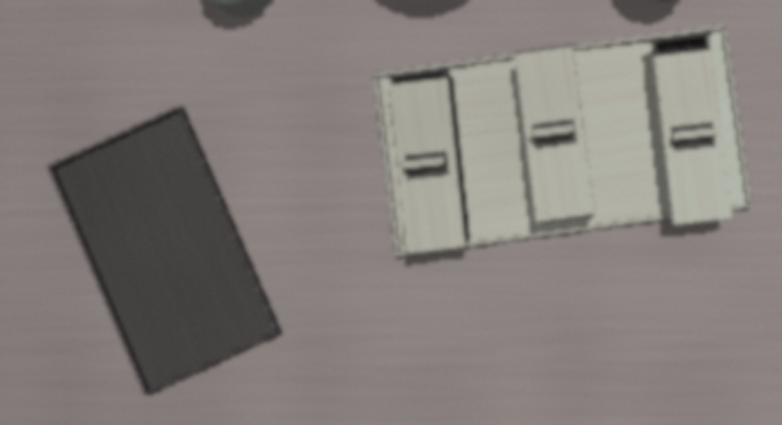

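Run:
```python
from h import *
im=read_camera("top"); im2=read_camera("scene")
yaw=np.radians(5.5)
def box(c,I,ctr,L,W,z,col,s,off):
    R=np.array([[np.cos(yaw),-np.sin(yaw)],[np.sin(yaw),np.cos(yaw)]])
    pts=[]
    for a,b in ((1,1),(1,-1),(-1,-1),(-1,1)):
        p=R@np.array([a*L/2,b*W/2])+np.array(ctr); pts.append((proj(c,[*p,z])-off+.5)*s-.5)
    cv2.polylines(I,[np.round(np.array(pts)).astype(int)],True,col,1)
for c,I,x0,y0,x1,y1,s in (("top",im,200,170,370,275,4.5),("scene",im2,260,200,390,312,5)):
    off=np.array([x0,y0]); B=cv2.resize(I[y0:y1,x0:x1],None,fx=s,fy=s,interpolation=cv2.INTER_CUBIC)[:,:,::-1].copy()
    cv2.imwrite(f"pics/{c}_raw.png",B)
    for ctr in ((.5457,.043),(.5759,-.0845),(.5694,-.2213)):
        box(c,B,ctr,.17,.056,.065,(0,0,255),s,off); box(c,B,ctr,.008,.042,.091,(0,255,0),s,off)
    cv2.imwrite(f"pics/{c}_ov.png",B)
```

```text
(no output)
```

View pics/top_ov.png

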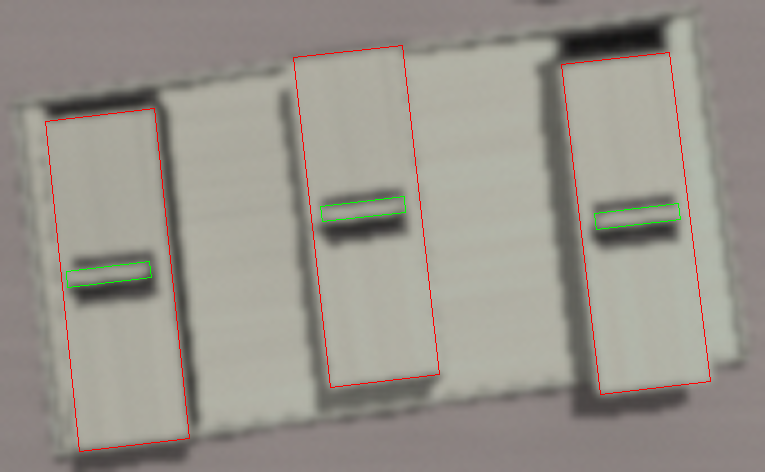

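View pics/scene_ov.png

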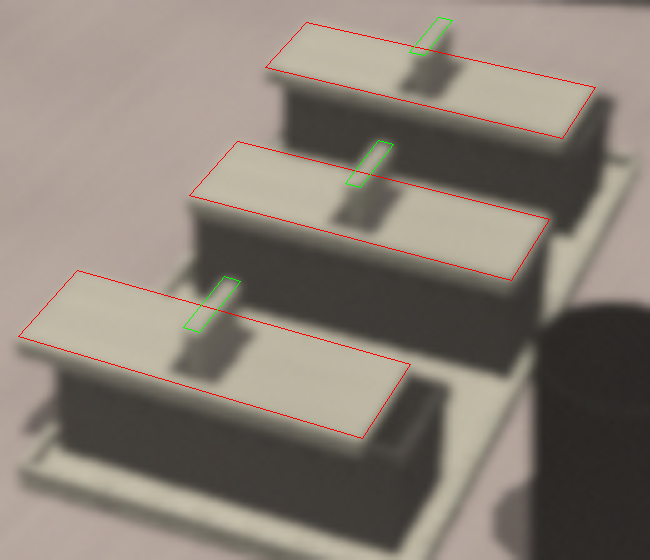

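The overlay fits to about 2 mm in both views. The left tin's tab needs roughly −2 mm in y. Next is a helper that turns a target pose into tool units.

```bash
cat >> h.py <<'E'
from scipy.spatial.transform import Rotation as Ro
def row(P,yaw,o=None,roll=-90):
    o=o or get_obs()
    R0=Ro.from_euler('xyz',o['eef_rot'],degrees=True); R1=Ro.from_euler('xyz',[roll,0,yaw],degrees=True)
    s=R0.inv().apply(np.array(P)-o['tcp_pos'])/.4; t=(R0.inv()*R1).as_rotvec()/np.pi
    return np.round(s,4),np.round(t,4)
E
python3 - <<'E'
from h import *
print(row([.547,.041,.22],-84.5))
print(row([.36,-.25,.25],-84.5))
E
```

```text
(array([-1.3365,  0.0907, -1.1302]), array([-0.    , -0.4348,  0.    ]))
(array([-0.6744,  0.0157, -0.5739]), array([-0.    , -0.4348,  0.    ]))
```

>>> {"fn": "drive_tool", "kwargs": {"series": "-0.67 0 -0.57 0 -0.435 0 -1; -0.67 0 -0.57 0 -0.435 0 -1; -0.67 0 -0.57 0 -0.435 0 -1; -0.67 0 -0.57 0 -0.435 0 -1; -0.67 0 -0.57 0 -0.435 0 -1; -0.67 0 -0.57 0 -0.435 0 -1; -0.67 0 -0.57 0 -0.435 0 -1; -0.67 0 -0.57 0 -0.435 0 -1; -0.67 0 -0.57 0 -0.435 0 -1; -0.67 0 -0.57 0 -0.435 0 -1; -0.67 0 -0.57 0 -0.435 0 -1"}}

```text
clock: 1.6
tcp_pos: [0.3588, -0.2521, 0.2564]
eef_rot: [-90.0, -0.0, -84.6]
wrist_force: [0.0, -0.4, -0.5]
gripper_width: 0.0855
```

Run:
```python
from h import *
print(row([.547,.041,.16],-84.5), get_obs()['eef_rot'],get_obs()['wrist_force'])
```

```text
(array([-0.6854,  0.2409,  0.5372]), array([-0.    , -0.0006,  0.0001])) [-8.99926871e+01 -1.60011606e-02 -8.46159890e+01] [ 0.01484821 -0.37587208 -0.50571049]
```

>>> {"fn": "drive_tool", "kwargs": {"series": "-0.685 0.24 0.537 0 0 0 -1; -0.685 0.24 0.537 0 0 0 -1; -0.685 0.24 0.537 0 0 0 -1; -0.685 0.24 0.537 0 0 0 -1; -0.685 0.24 0.537 0 0 0 -1; -0.685 0.24 0.537 0 0 0 -1; -0.685 0.24 0.537 0 0 0 -1; -0.685 0.24 0.537 0 0 0 -1; -0.685 0.24 0.537 0 0 0 -1"}}

```text
clock: 2.5
tcp_pos: [0.5465, 0.0421, 0.1593]
eef_rot: [-90.1, 0.0, -84.4]
wrist_force: [-0.3, -1.0, 0.6]
gripper_width: 0.0857
```

Run:
```python
from h import *
o=get_obs(); print(o['tcp_pos'],o['eef_rot'],o['wrist_force'])
im=read_camera("scene"); 
x0,y0,x1,y1=220,90,390,230
B=cv2.resize(im[y0:y1,x0:x1],None,fx=4,fy=4,interpolation=cv2.INTER_CUBIC)[:,:,::-1].copy()
for P in (o['tcp_pos'],o['tcp_pos']-[0,0,.02],o['tcp_pos']-[0,0,.03]):
    u=(proj("scene",P)-[x0,y0])*4; cv2.circle(B,tuple(u.astype(int)),3,(0,0,255),-1)
cv2.imwrite("pics/s2.png",B)
```

```text
[0.54649116 0.04213835 0.15927898] [-9.01028968e+01  1.84581854e-03 -8.44442381e+01] [-0.28906193 -0.95932625  0.63829439]
```

View pics/s2.png

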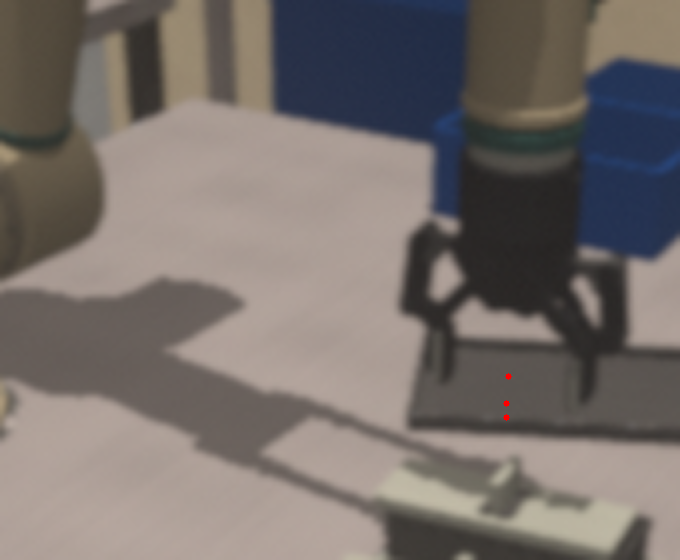

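The open fingertips are about 10 mm ahead of the TCP, so about 23 mm when shut. That means gripping the tab with the TCP at z ≈ 0.093.

>>> {"fn": "drive_tool", "kwargs": {"series": "0.003 0.09 0 0 0 0 -1; 0.003 0.165 0 0 0 0 -1; 0.003 0.165 0 0 0 0 -1; 0.003 0.165 0 0 0 0 -1; 0.003 0.165 0 0 0 0 0.5; 0.003 0.165 0 0 0 0 1; 0.003 0.165 0 0 0 0 1; 0.003 0.165 0 0 0 0 1; 0.003 0.165 0 0 0 0 1; 0.003 0.165 0 0 0 0 1; 0.003 0.165 0 0 0 0 1"}}

```text
clock: 3.65
tcp_pos: [0.5467, 0.0403, 0.0947]
eef_rot: [-89.9, -0.0, -84.5]
wrist_force: [-0.1, 0.2, 3.2]
gripper_width: 0.0069
```

```bash
cat > look.py <<'E'
from h import *
import sys
n=sys.argv[1]; c=sys.argv[2]; x0,y0,x1,y1=map(int,sys.argv[3:7])
o=get_obs(); print(o['tcp_pos'],o['eef_rot'],o['wrist_force'],o['torque'],o['gripper_width'])
im=read_camera(c); s=min(780/(x1-x0),580/(y1-y0))
cv2.imwrite(f"pics/{n}.png",cv2.resize(im[y0:y1,x0:x1],None,fx=s,fy=s,interpolation=cv2.INTER_CUBIC)[:,:,::-1])
E
python3 look.py s3 scene 220 120 390 250
```

```text
[0.5466606  0.04028703 0.09474009] [-8.99466107e+01 -8.19589526e-03 -8.44624278e+01] [-0.05532156  0.22766643  3.2035141 ] [ 0.0451306   0.04127773 -0.03026995] 0.006897545968602059
```

View pics/s3.png

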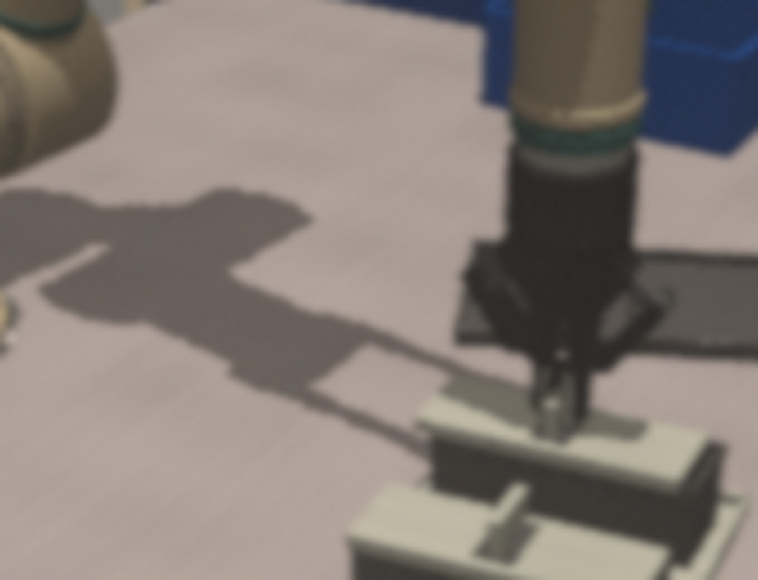

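The tab is gripped. I'll pull in steps along tool −z (tin −x).

>>> {"fn": "drive_tool", "kwargs": {"series": "0 0 -0.01 0 0 0 1; 0 0 -0.02 0 0 0 1; 0 0 -0.03 0 0 0 1; 0 0 -0.04 0 0 0 1; 0 0 -0.05 0 0 0 1; 0 0 -0.05 0 0 0 1"}}

```text
clock: 4.3
tcp_pos: [0.5257, 0.0383, 0.0947]
eef_rot: [-90.0, -0.0, -84.5]
wrist_force: [-0.7, 1.0, 6.4]
gripper_width: 0.0066
```

```bash
python3 look.py s4 scene 260 180 390 312
```

```text
[0.52566739 0.03828926 0.09473237] [-8.99979233e+01 -2.95139260e-03 -8.44680639e+01] [-0.6819488   0.97954346  6.43470627] [ 0.16432235  0.04862532 -0.02919719] 0.006626389291422538
```

View pics/s4.png

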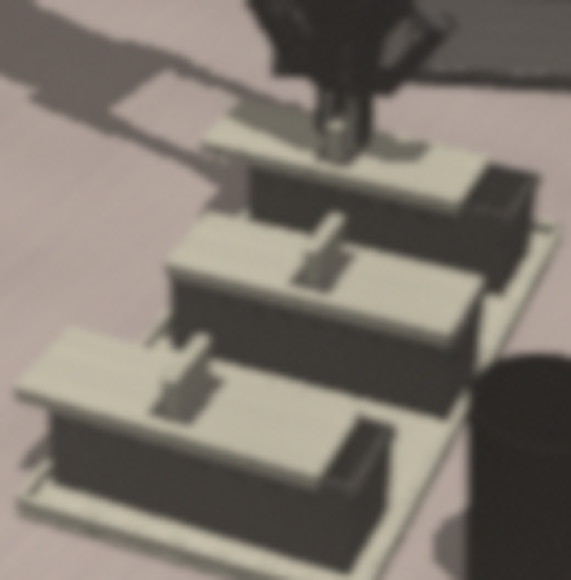

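The lid slides. The z force of 6 N hints at a slight press on the lid, so I'll ease up 1.5 mm and continue.

>>> {"fn": "drive_tool", "kwargs": {"series": "0 -0.004 -0.01 0 0 0 1; 0 -0.004 -0.02 0 0 0 1; 0 -0.004 -0.03 0 0 0 1; 0 -0.004 -0.04 0 0 0 1; 0 -0.004 -0.05 0 0 0 1; 0 -0.004 -0.05 0 0 0 1"}}

```text
clock: 4.95
tcp_pos: [0.5047, 0.0363, 0.0954]
eef_rot: [-90.2, 0.0, -84.5]
wrist_force: [-1.5, -0.1, -4.8]
gripper_width: 0.0065
```

>>> {"fn": "drive_tool", "kwargs": {"series": "0 0.0015 -0.01 0 0 0 1; 0 0.0015 -0.02 0 0 0 1; 0 0.0015 -0.03 0 0 0 1; 0 0.0015 -0.04 0 0 0 1; 0 0.0015 -0.05 0 0 0 1; 0 0.0015 -0.06 0 0 0 1; 0 0.0015 -0.07 0 0 0 1; 0 0.0015 -0.07 0 0 0 1"}}

```text
clock: 5.75
tcp_pos: [0.4775, 0.0335, 0.0953]
eef_rot: [-90.1, -0.0, -84.5]
wrist_force: [-1.9, 0.5, -4.7]
gripper_width: 0.0068
```

```bash
python3 look.py s5 scene 240 180 390 312
```

```text
[0.47745078 0.03353113 0.0953293 ] [-9.00866787e+01 -7.41408792e-03 -8.44583843e+01] [-1.85677134  0.46073144 -4.65214471] [-0.04393069  0.29691934  0.08722694] 0.006814642946859863
```

View pics/s5.png

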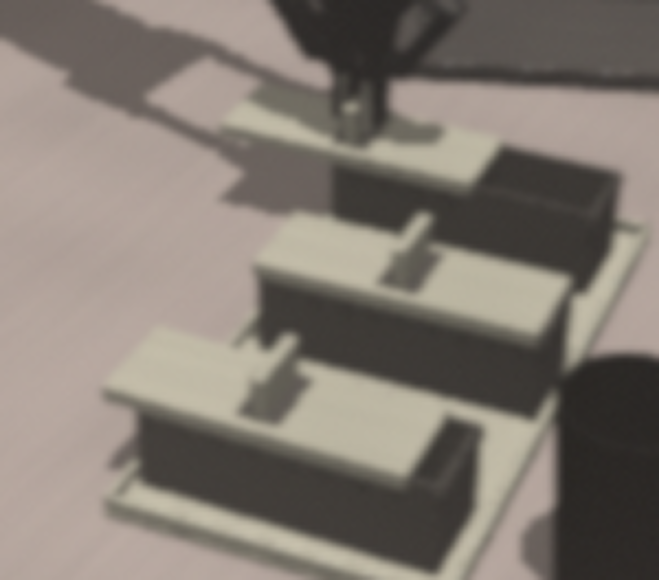

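>>> {"fn": "drive_tool", "kwargs": {"series": "0 0.004 -0.01 0 0 0 1; 0 0.004 -0.02 0 0 0 1; 0 0.004 -0.03 0 0 0 1; 0 0.004 -0.04 0 0 0 1; 0 0.004 -0.045 0 0 0 1; 0 0.004 -0.05 0 0 0 1; 0 0.004 -0.05 0 0 0 1"}}

```text
clock: 6.5
tcp_pos: [0.4591, 0.0316, 0.0947]
eef_rot: [-89.9, -0.0, -84.5]
wrist_force: [0.1, 1.3, 6.3]
gripper_width: 0.0065
```

>>> {"fn": "drive_tool", "kwargs": {"series": "0 -0.002 -0.005 0 0 0 1; 0 -0.002 -0.01 0 0 0 1; 0 -0.002 -0.015 0 0 0 1; 0 -0.002 -0.02 0 0 0 1; 0 -0.002 -0.02 0 0 0 1"}}

```text
clock: 7.0
tcp_pos: [0.4505, 0.0308, 0.0947]
eef_rot: [-90.0, -0.0, -84.5]
wrist_force: [-0.4, 0.9, 5.8]
gripper_width: 0.0066
```

>>> {"fn": "drive_tool", "kwargs": {"series": "0 -0.002 -0.005 0 0 0 1; 0 -0.002 -0.01 0 0 0 1; 0 -0.002 -0.015 0 0 0 1; 0 -0.002 -0.02 0 0 0 1; 0 -0.002 -0.02 0 0 0 1"}}

```text
clock: 7.5
tcp_pos: [0.4446, 0.0302, 0.095]
eef_rot: [-89.8, -0.0, -84.5]
wrist_force: [6.0, 1.2, -8.6]
gripper_width: 0.0066
```

```bash
python3 look.py s6 scene 240 180 390 312
```

```text
[0.44456757 0.03015528 0.09495594] [-8.97675765e+01 -2.04044997e-02 -8.44685563e+01] [ 6.04306694  1.15091311 -8.58329263] [ 0.05101839 -0.9049342   0.15607047] 0.006649842837104616
```

View pics/s6.png

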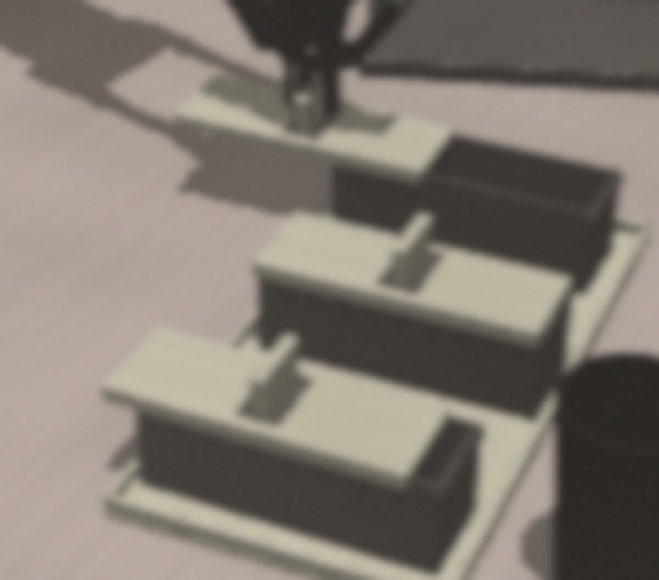

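There is a dead stop: 6 N and a moment after about 102 mm of travel, and the picture shows the lid about 0.11 open. The left tin is sound, so I'll slide it shut.

>>> {"fn": "drive_tool", "kwargs": {"series": "0 0 0.01 0 0 0 1; 0 0 0.025 0 0 0 1; 0 0 0.04 0 0 0 1; 0 0 0.055 0 0 0 1; 0 0 0.07 0 0 0 1; 0 0 0.085 0 0 0 1; 0 0 0.1 0 0 0 1; 0 0 0.115 0 0 0 1; 0 0 0.13 0 0 0 1; 0 0 0.145 0 0 0 1; 0 0 0.16 0 0 0 1; 0 0 0.175 0 0 0 1; 0 0 0.19 0 0 0 1; 0 0 0.205 0 0 0 1; 0 0 0.22 0 0 0 1; 0 0 0.235 0 0 0 1; 0 0 0.25 0 0 0 1; 0 0 0.25 0 0 0 1"}}

```text
clock: 9.35
tcp_pos: [0.5436, 0.0399, 0.0952]
eef_rot: [-89.9, -0.0, -84.5]
wrist_force: [-0.7, -1.2, -8.0]
gripper_width: 0.0066
```

>>> {"fn": "drive_tool", "kwargs": {"series": "0 0.002 0.005 0 0 0 1; 0 0.002 0.01 0 0 0 1; 0 0.002 0.015 0 0 0 1; 0 0.002 0.02 0 0 0 1; 0 0.002 0.025 0 0 0 1; 0 0.002 0.025 0 0 0 1"}}

```text
clock: 9.95
tcp_pos: [0.553, 0.0409, 0.0948]
eef_rot: [-89.9, -0.0, -84.5]
wrist_force: [-0.5, -0.0, -2.5]
gripper_width: 0.0069
```

>>> {"fn": "drive_tool", "kwargs": {"series": "0 0 0.004 0 0 0 1; 0 0 0.008 0 0 0 1; 0 0 0.012 0 0 0 1; 0 0 0.012 0 0 0 1"}}

```text
clock: 10.35
tcp_pos: [0.5577, 0.0413, 0.0948]
eef_rot: [-89.9, -0.0, -84.5]
wrist_force: [-0.2, 1.6, 0.9]
gripper_width: 0.0068
```

>>> {"fn": "drive_tool", "kwargs": {"series": "0 0 0.004 0 0 0 1; 0 0 0.008 0 0 0 1; 0 0 0.012 0 0 0 1; 0 0 0.012 0 0 0 1"}}

```text
clock: 10.75
tcp_pos: [0.5625, 0.0418, 0.0948]
eef_rot: [-89.9, -0.0, -84.5]
wrist_force: [-0.2, 1.4, 2.4]
gripper_width: 0.0068
```

```bash
python3 look.py s7 scene 240 180 390 312
```

```text
[0.56246575 0.04176765 0.09477469] [-8.99305973e+01 -2.60089535e-03 -8.44694092e+01] [-0.2460043   1.37561438  2.3595141 ] [ 0.21373741  0.1283637  -0.03548403] 0.006808866689233879
```

View pics/s7.png

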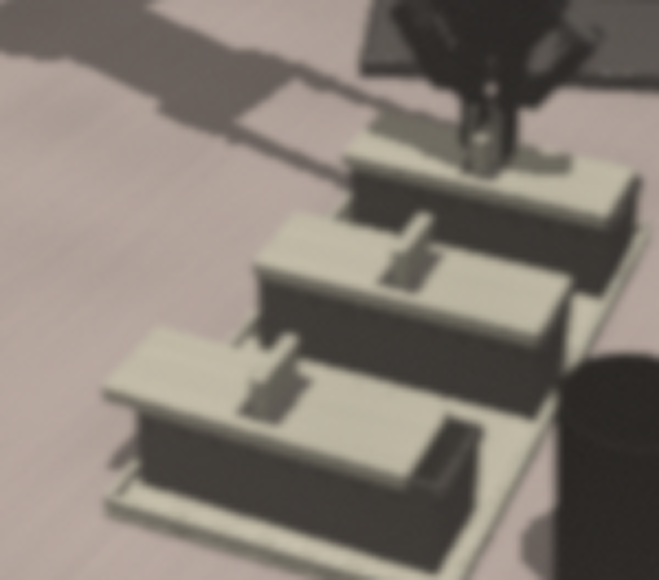

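The tin slid within its play and the lid looks shut. I'll push gently until the rim stops it.

>>> {"fn": "drive_tool", "kwargs": {"series": "0 0 0.004 0 0 0 1; 0 0 0.008 0 0 0 1; 0 0 0.012 0 0 0 1; 0 0 0.012 0 0 0 1"}}

```text
clock: 11.2
tcp_pos: [0.5671, 0.0422, 0.0948]
eef_rot: [-90.0, -0.0, -84.5]
wrist_force: [-0.9, 0.9, 5.7]
gripper_width: 0.0069
```

>>> {"fn": "drive_tool", "kwargs": {"series": "0 -0.001 0.004 0 0 0 1; 0 -0.001 0.008 0 0 0 1; 0 -0.001 0.01 0 0 0 1; 0 -0.001 0.01 0 0 0 1"}}

```text
clock: 11.6
tcp_pos: [0.5674, 0.0422, 0.0947]
eef_rot: [-90.4, -0.0, -84.4]
wrist_force: [-7.7, -0.4, 9.2]
gripper_width: 0.007
```

The rim stop is reached at −7.7 N with 123 mm of travel, which is 110 plus the play, so it's shut. I'll relax, release and raise.

>>> {"fn": "drive_tool", "kwargs": {"series": "0 0 -0.006 0 0 0 1; 0 0 -0.006 0 0 0 0; 0 0 -0.006 0 0 0 -0.3; 0 0 -0.006 0 0 0 -0.3; 0 0 -0.006 0 0 0 -0.3; 0 -0.08 -0.006 0 0 0 -0.3; 0 -0.16 -0.006 0 0 0 -0.3; 0 -0.16 -0.006 0 0 0 -0.3"}}

```text
clock: 12.4
tcp_pos: [0.5715, 0.0422, 0.1632]
eef_rot: [-89.5, -0.1, -84.5]
wrist_force: [-0.0, -1.0, -0.1]
gripper_width: 0.0553
```

```bash
python3 look.py s8 scene 240 180 390 312
python3 - <<'E'
from h import *
print(row([.576,-.0845,.155],-84.5))
im=read_camera("top")
for d in trace("top","lid_a"):
    print(d['extent'],rect("top",d['region'],.065))
E
```

```text
[0.57145946 0.04217218 0.16317797] [-8.94627091e+01 -8.76487325e-02 -8.44588876e+01] [-0.01751627 -0.95758741 -0.14587088] [-0.04019758  0.00150235 -0.02636757] 0.05527068096381155
(array([ 0.3167,  0.0154, -0.0156]), array([-0.0017,  0.0002,  0.0003]))
[325.2, 184.5, 31.8, 76.7] ((0.5692042708396912, -0.22151391208171844), (0.1698247492313385, 0.05917655676603317), 5.493668079376221)
[213.7, 183.9, 30.4, 79.1] ((0.5649744868278503, 0.044136565178632736), (0.16974516212940216, 0.05827920511364937), 5.546623706817627)
[489.4, 219.3, 78.4, 65.1] ((0.4854617416858673, -0.646151065826416), (0.06477358192205429, 0.1717344969511032), 33.70797348022461)
[387.5, 328.8, 82.8, 53.2] ((0.26150116324424744, -0.41209477186203003), (0.061474040150642395, 0.1702018678188324), 21.183565139770508)
[265.0, 182.0, 32.0, 73.2] ((0.5749786496162415, -0.08399157971143723), (0.16973987221717834, 0.059561219066381454), 6.685293674468994)
```

View pics/s8.png

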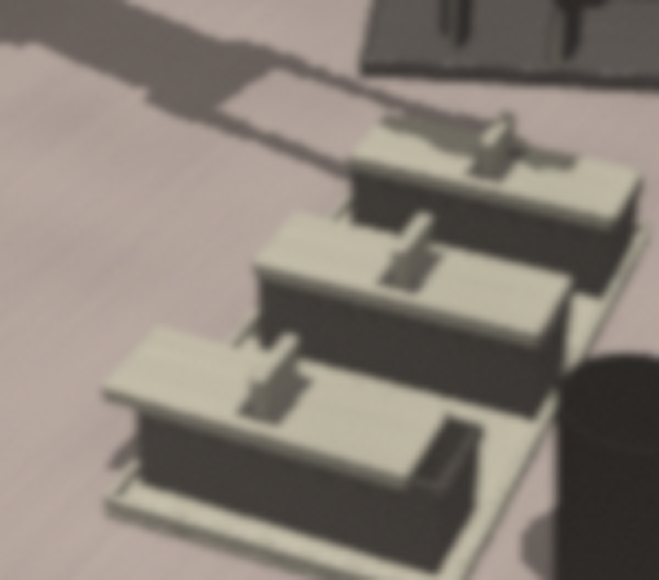

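Tin 1's lid is shut, with no dark gap. On to the middle tin.

>>> {"fn": "drive_tool", "kwargs": {"series": "0.317 0 -0.01 0 0 0 -0.3; 0.317 0 -0.01 0 0 0 -0.3; 0.317 0 -0.01 0 0 0 -0.3; 0.317 0 -0.01 0 0 0 -0.3; 0.317 0 -0.01 0 0 0 -0.3"}}

```text
clock: 13.05
tcp_pos: [0.5755, -0.0844, 0.1573]
eef_rot: [-90.2, 0.1, -84.6]
wrist_force: [-0.6, 0.9, -1.0]
gripper_width: 0.0557
```

Run:
```python
from h import *
print(get_obs()['tcp_pos'],row([.575,-.084,.0935],-84.5))
```

```text
[ 0.57548022 -0.08438931  0.15733464] (array([-0.0008,  0.1596, -0.0006]), array([ 0.0009, -0.0004, -0.0005]))
```

>>> {"fn": "drive_tool", "kwargs": {"series": "0 0.09 0 0 0 0 -0.3; 0 0.154 0 0 0 0 -0.3; 0 0.154 0 0 0 0 -0.3; 0 0.154 0 0 0 0 1; 0 0.154 0 0 0 0 1; 0 0.154 0 0 0 0 1; 0 0.154 0 0 0 0 1; 0 0.154 0 0 0 0 1; 0 0.154 0 0 0 0 1"}}

```text
clock: 13.95
tcp_pos: [0.5774, -0.0843, 0.0989]
eef_rot: [-89.8, -0.0, -84.5]
wrist_force: [-0.2, 1.4, 6.8]
gripper_width: 0.0066
```

>>> {"fn": "drive_tool", "kwargs": {"series": "0 0 -0.0125 0 0 0 1; 0 0 -0.025 0 0 0 1; 0 0 -0.0375 0 0 0 1; 0 0 -0.05 0 0 0 1; 0 0 -0.0625 0 0 0 1; 0 0 -0.075 0 0 0 1; 0 0 -0.075 0 0 0 1"}}

```text
clock: 14.65
tcp_pos: [0.547, -0.0873, 0.0989]
eef_rot: [-89.9, -0.0, -84.5]
wrist_force: [-0.6, 1.2, 7.4]
gripper_width: 0.0065
```

```bash
python3 look.py s9 scene 240 180 390 312
```

```text
[ 0.5469942  -0.08727964  0.09888833] [-8.98512350e+01 -4.12134260e-02 -8.44885639e+01] [-0.61696453  1.17207719  7.44255991] [ 0.11038195  0.17427401 -0.01465302] 0.006517206040571278
```

View pics/s9.png

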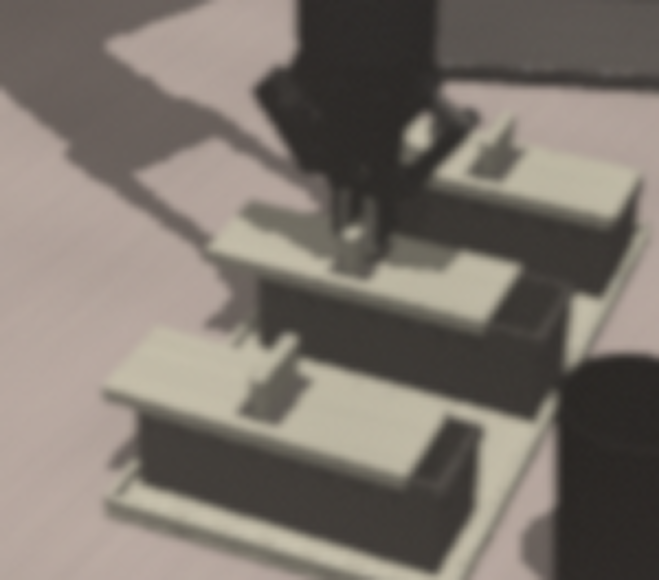

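The lid has slid 30 mm freely. I'll take finer steps through the 45 mm region.

>>> {"fn": "drive_tool", "kwargs": {"series": "0 -0.002 -0.006 0 0 0 1; 0 -0.002 -0.012 0 0 0 1; 0 -0.002 -0.018 0 0 0 1; 0 -0.002 -0.024 0 0 0 1; 0 -0.002 -0.024 0 0 0 1"}}

```text
clock: 15.2
tcp_pos: [0.5372, -0.0883, 0.0989]
eef_rot: [-89.9, -0.0, -84.5]
wrist_force: [-0.1, 1.3, 6.5]
gripper_width: 0.0062
```

>>> {"fn": "drive_tool", "kwargs": {"series": "0 0 -0.005 0 0 0 1; 0 0 -0.01 0 0 0 1; 0 0 -0.015 0 0 0 1; 0 0 -0.02 0 0 0 1; 0 0 -0.02 0 0 0 1"}}

```text
clock: 15.7
tcp_pos: [0.5305, -0.0894, 0.0989]
eef_rot: [-89.8, -0.1, -84.5]
wrist_force: [4.1, 0.6, 5.9]
gripper_width: 0.0066
```

>>> {"fn": "drive_tool", "kwargs": {"series": "0 0 -0.003 0 0 0 1; 0 0 -0.006 0 0 0 1; 0 0 -0.006 0 0 0 1"}}

```text
clock: 16.0
tcp_pos: [0.5283, -0.0897, 0.0989]
eef_rot: [-89.8, -0.1, -84.5]
wrist_force: [4.3, 0.3, 5.6]
gripper_width: 0.0066
```

```bash
python3 look.py s10 scene 240 180 390 312
```

```text
[ 0.52829256 -0.08968067  0.09889683] [-89.77774989  -0.09410275 -84.47420381] [4.32409697 0.29690895 5.5790428 ] [ 0.04121633 -0.72085053 -0.00847957] 0.006590609515955314
```

View pics/s10.png

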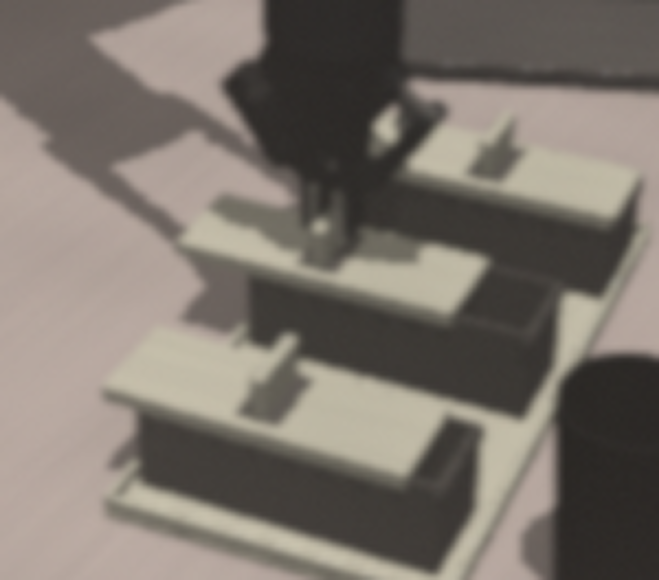

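The tin now slides along with the lid, which suggests the lid has jammed at about 45 mm. I'll pull on to the rim to be sure.

>>> {"fn": "drive_tool", "kwargs": {"series": "0 0 -0.004 0 0 0 1; 0 0 -0.008 0 0 0 1; 0 0 -0.012 0 0 0 1; 0 0 -0.012 0 0 0 1"}}

```text
clock: 16.45
tcp_pos: [0.5242, -0.0901, 0.099]
eef_rot: [-89.7, -0.1, -84.5]
wrist_force: [6.1, 1.1, 4.5]
gripper_width: 0.0064
```

>>> {"fn": "drive_tool", "kwargs": {"series": "0 0 -0.003 0 0 0 1; 0 0 -0.006 0 0 0 1; 0 0 -0.006 0 0 0 1"}}

```text
clock: 16.75
tcp_pos: [0.5233, -0.0902, 0.0993]
eef_rot: [-89.5, -0.1, -84.5]
wrist_force: [8.4, 2.2, 3.9]
gripper_width: 0.0065
```

It's dead against the rim at 8 N with the lid about 45 mm open, so the middle tin is the jammer. Sliding it shut.

>>> {"fn": "drive_tool", "kwargs": {"series": "0 0 0.006 0 0 0 1; 0 0 0.02 0 0 0 1; 0 0 0.034 0 0 0 1; 0 0 0.048 0 0 0 1; 0 0 0.062 0 0 0 1; 0 0 0.076 0 0 0 1; 0 0 0.09 0 0 0 1; 0 0 0.104 0 0 0 1; 0 0 0.118 0 0 0 1; 0 0 0.13 0 0 0 1; 0 0 0.13 0 0 0 1"}}

```text
clock: 17.85
tcp_pos: [0.5696, -0.0854, 0.0989]
eef_rot: [-90.2, -0.1, -84.4]
wrist_force: [-4.0, -1.9, 12.2]
gripper_width: 0.0065
```

>>> {"fn": "drive_tool", "kwargs": {"series": "0 0 0.005 0 0 0 1; 0 0 0.01 0 0 0 1; 0 0 0.015 0 0 0 1; 0 0 0.02 0 0 0 1; 0 0 0.02 0 0 0 1"}}

```text
clock: 18.35
tcp_pos: [0.5735, -0.0846, 0.0988]
eef_rot: [-90.7, -0.0, -84.4]
wrist_force: [-11.1, -1.7, 17.8]
gripper_width: 0.0066
```

At 50 mm of travel (more than 45) and −11 N it is shut. Relax, release, raise and check.

>>> {"fn": "drive_tool", "kwargs": {"series": "0 -0.003 -0.01 0 0 0 1; 0 -0.003 -0.01 0 0 0 0; 0 -0.003 -0.01 0 0 0 -0.3; 0 -0.003 -0.01 0 0 0 -0.3; 0 -0.003 -0.01 0 0 0 -0.3; 0 -0.08 -0.01 0 0 0 -0.3; 0 -0.16 -0.01 0 0 0 -0.3; 0 -0.16 -0.01 0 0 0 -0.3"}}

```text
clock: 19.15
tcp_pos: [0.5782, -0.0851, 0.1663]
eef_rot: [-89.5, -0.2, -84.5]
wrist_force: [0.9, -0.6, -0.2]
gripper_width: 0.0554
```

```bash
python3 look.py s11 scene 240 180 390 312
python3 - <<'E'
from h import *
print(row([.568,-.2215,.16],-84.5))
im=read_camera("top")
for d in trace("top","lid_a"):
    print(d['extent'],rect("top",d['region'],.065))
E
```

```text
[ 0.57820058 -0.08509292  0.16629825] [-89.52856233  -0.18636727 -84.45379801] [ 0.94928195 -0.62814581 -0.1836635 ] [ 0.02874673 -0.00656885  0.03302537] 0.05538544279911868
(array([ 0.3382,  0.0109, -0.055 ]), array([-0.0015,  0.0002,  0.0006]))
[323.6, 184.4, 32.5, 73.5] ((0.5695194602012634, -0.22169911861419678), (0.16915492713451385, 0.060256488621234894), 5.224952697753906)
[208.3, 188.8, 36.0, 75.6] ((0.5424062013626099, 0.04254244267940521), (0.12478034198284149, 0.05966693535447121), 5.186459064483643)
[269.9, 222.0, 27.4, 33.9] ((0.5246350169181824, -0.102167509496212), (0.036490581929683685, 0.08014457672834396), 89.02037811279297)
[390.0, 327.9, 78.9, 52.4] ((0.26245275139808655, -0.412369042634964), (0.06075421720743179, 0.1692390888929367), 22.007568359375)
[489.3, 218.8, 75.3, 67.2] ((0.4852055013179779, -0.6468971967697144), (0.06132081151008606, 0.1706422120332718), 34.37316131591797)
```

View pics/s11.png

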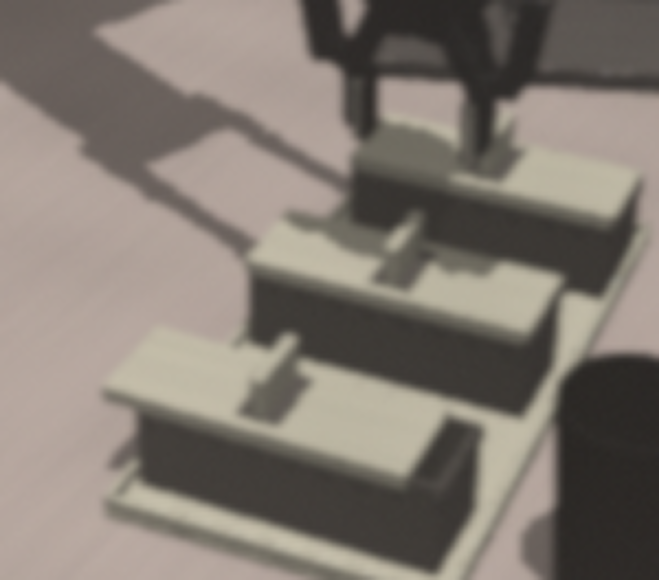

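Middle lid shut. On to the third.

>>> {"fn": "drive_tool", "kwargs": {"series": "0.338 0.01 -0.054 0 0 0 -0.3; 0.338 0.01 -0.054 0 0 0 -0.3; 0.338 0.01 -0.054 0 0 0 -0.3; 0.338 0.01 -0.054 0 0 0 -0.3; 0.338 0.01 -0.054 0 0 0 -0.3"}}

```text
clock: 19.8
tcp_pos: [0.5657, -0.2213, 0.1563]
eef_rot: [-90.2, 0.1, -84.6]
wrist_force: [0.2, 0.1, -0.7]
gripper_width: 0.0553
```

Run:
```python
from h import *
print(get_obs()['tcp_pos'],row([.569,-.2215,.096],-84.5))
```

```text
[ 0.56570331 -0.22132375  0.15626585] (array([0.0016, 0.1506, 0.0086]), array([ 0.0009, -0.0005, -0.0008]))
```

>>> {"fn": "drive_tool", "kwargs": {"series": "0 0.08 0.007 0 0 0 -0.3; 0 0.145 0.007 0 0 0 -0.3; 0 0.145 0.007 0 0 0 -0.3; 0 0.145 0.007 0 0 0 1; 0 0.145 0.007 0 0 0 1; 0 0.145 0.007 0 0 0 1; 0 0.145 0.007 0 0 0 1; 0 0.145 0.007 0 0 0 1; 0 0.145 0.007 0 0 0 1"}}

```text
clock: 20.7
tcp_pos: [0.5705, -0.2209, 0.1017]
eef_rot: [-89.8, -0.1, -84.5]
wrist_force: [-0.3, 1.4, 7.4]
gripper_width: 0.0063
```

>>> {"fn": "drive_tool", "kwargs": {"series": "0 -0.002 -0.0125 0 0 0 1; 0 -0.002 -0.025 0 0 0 1; 0 -0.002 -0.0375 0 0 0 1; 0 -0.002 -0.05 0 0 0 1; 0 -0.002 -0.0625 0 0 0 1; 0 -0.002 -0.0625 0 0 0 1"}}

```text
clock: 21.3
tcp_pos: [0.5438, -0.2235, 0.1017]
eef_rot: [-90.0, -0.0, -84.5]
wrist_force: [-1.1, 1.5, 6.5]
gripper_width: 0.0062
```

>>> {"fn": "drive_tool", "kwargs": {"series": "0 0 -0.008 0 0 0 1; 0 0 -0.016 0 0 0 1; 0 0 -0.024 0 0 0 1; 0 0 -0.032 0 0 0 1; 0 0 -0.04 0 0 0 1; 0 0 -0.05 0 0 0 1; 0 0 -0.05 0 0 0 1"}}

```text
clock: 22.0
tcp_pos: [0.5242, -0.2254, 0.1017]
eef_rot: [-90.0, -0.0, -84.5]
wrist_force: [-0.5, 0.2, 6.4]
gripper_width: 0.0065
```

```bash
python3 look.py s12 scene 220 180 390 312
```

```text
[ 0.52417886 -0.22544198  0.10174876] [-8.99750866e+01 -4.71311855e-02 -8.44824922e+01] [-0.53774646  0.17534805  6.41444973] [0.14901769 0.02595357 0.01199071] 0.006523153824252107
```

View pics/s12.png

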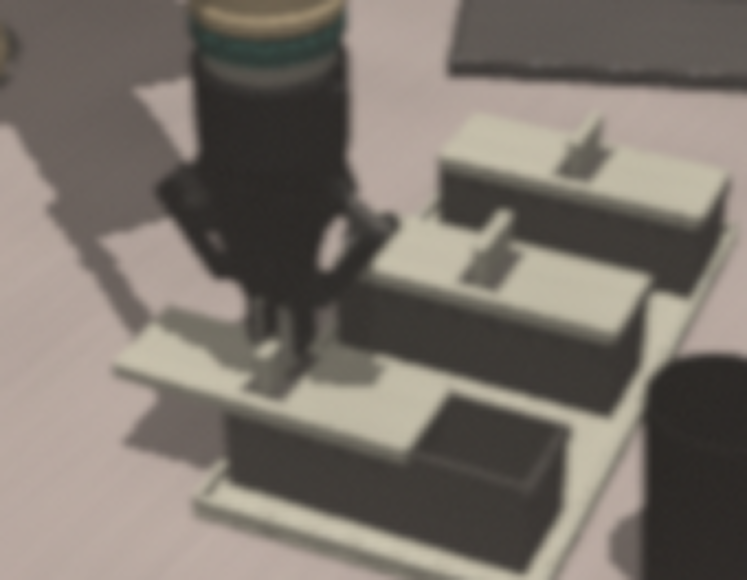

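It is already about 65 mm open, so it's sound. Continuing to the stop.

>>> {"fn": "drive_tool", "kwargs": {"series": "0 -0.001 -0.0125 0 0 0 1; 0 -0.001 -0.025 0 0 0 1; 0 -0.001 -0.0375 0 0 0 1; 0 -0.001 -0.05 0 0 0 1; 0 -0.001 -0.0625 0 0 0 1; 0 -0.001 -0.075 0 0 0 1; 0 -0.001 -0.0875 0 0 0 1; 0 -0.001 -0.0975 0 0 0 1; 0 -0.001 -0.0975 0 0 0 1"}}

```text
clock: 22.95
tcp_pos: [0.4849, -0.2292, 0.1017]
eef_rot: [-90.0, -0.0, -84.5]
wrist_force: [-0.9, 0.1, 5.9]
gripper_width: 0.006
```

>>> {"fn": "drive_tool", "kwargs": {"series": "0 0 -0.005 0 0 0 1; 0 0 -0.01 0 0 0 1; 0 0 -0.015 0 0 0 1; 0 0 -0.02 0 0 0 1; 0 0 -0.02 0 0 0 1"}}

```text
clock: 23.45
tcp_pos: [0.4784, -0.2301, 0.1017]
eef_rot: [-89.9, -0.1, -84.5]
wrist_force: [4.0, 0.4, 3.9]
gripper_width: 0.0062
```

>>> {"fn": "drive_tool", "kwargs": {"series": "0 0 -0.005 0 0 0 1; 0 0 -0.01 0 0 0 1; 0 0 -0.015 0 0 0 1; 0 0 -0.015 0 0 0 1"}}

```text
clock: 23.85
tcp_pos: [0.4741, -0.2308, 0.1013]
eef_rot: [-89.7, -0.1, -84.5]
wrist_force: [8.3, 0.3, -0.7]
gripper_width: 0.0064
```

```bash
python3 look.py s13 scene 220 180 390 312
```

```text
[ 0.47406139 -0.23079301  0.10130443] [-89.72613174  -0.10154318 -84.4831829 ] [ 8.29051457  0.2807808  -0.70927805] [ 0.17245731 -1.62663733  0.2010428 ] 0.006412893580008811
```

View pics/s13.png

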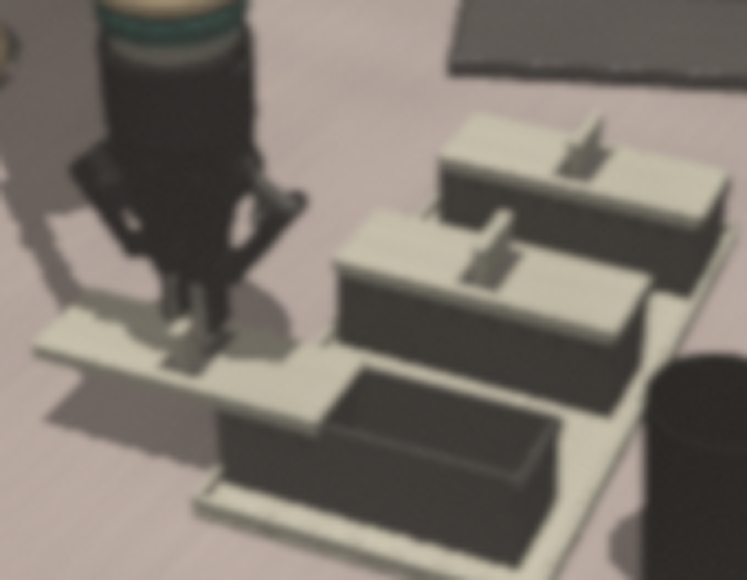

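The third stopped at 8 N, fully open (about 0.11). Sliding it shut.

>>> {"fn": "drive_tool", "kwargs": {"series": "0 -0.001 0.01 0 0 0 1; 0 -0.001 0.025 0 0 0 1; 0 -0.001 0.04 0 0 0 1; 0 -0.001 0.055 0 0 0 1; 0 -0.001 0.07 0 0 0 1; 0 -0.001 0.085 0 0 0 1; 0 -0.001 0.1 0 0 0 1; 0 -0.001 0.115 0 0 0 1; 0 -0.001 0.13 0 0 0 1; 0 -0.001 0.145 0 0 0 1; 0 -0.001 0.16 0 0 0 1; 0 -0.001 0.175 0 0 0 1; 0 -0.001 0.19 0 0 0 1; 0 -0.001 0.205 0 0 0 1; 0 -0.001 0.22 0 0 0 1; 0 -0.001 0.235 0 0 0 1; 0 -0.001 0.25 0 0 0 1; 0 -0.001 0.265 0 0 0 1; 0 -0.001 0.265 0 0 0 1"}}

```text
clock: 25.8
tcp_pos: [0.5768, -0.2202, 0.1018]
eef_rot: [-90.1, -0.0, -84.4]
wrist_force: [1.0, -0.2, 5.5]
gripper_width: 0.0069
```

>>> {"fn": "drive_tool", "kwargs": {"series": "0 -0.001 0.005 0 0 0 1; 0 -0.001 0.01 0 0 0 1; 0 -0.001 0.015 0 0 0 1; 0 -0.001 0.02 0 0 0 1; 0 -0.001 0.02 0 0 0 1"}}

```text
clock: 26.3
tcp_pos: [0.5852, -0.2193, 0.1018]
eef_rot: [-90.1, 0.0, -84.5]
wrist_force: [-1.1, -1.3, 3.3]
gripper_width: 0.0063
```

>>> {"fn": "drive_tool", "kwargs": {"series": "0 0 0.005 0 0 0 1; 0 0 0.01 0 0 0 1; 0 0 0.015 0 0 0 1; 0 0 0.015 0 0 0 1"}}

```text
clock: 26.7
tcp_pos: [0.5897, -0.2182, 0.1018]
eef_rot: [-90.2, 0.1, -84.5]
wrist_force: [-4.6, -0.2, 5.7]
gripper_width: 0.0063
```

>>> {"fn": "drive_tool", "kwargs": {"series": "0 0 0.005 0 0 0 1; 0 0 0.01 0 0 0 1; 0 0 0.015 0 0 0 1; 0 0 0.015 0 0 0 1"}}

```text
clock: 27.1
tcp_pos: [0.5955, -0.2175, 0.1018]
eef_rot: [-90.2, 0.1, -84.5]
wrist_force: [-5.1, -0.9, 4.5]
gripper_width: 0.0064
```

The tin slides with the lid (121 mm of travel), so it's shut. Releasing.

>>> {"fn": "drive_tool", "kwargs": {"series": "0 -0.003 -0.007 0 0 0 1; 0 -0.003 -0.007 0 0 0 0; 0 -0.003 -0.007 0 0 0 -0.3; 0 -0.003 -0.007 0 0 0 -0.3; 0 -0.003 -0.007 0 0 0 -0.3; 0 -0.1 -0.007 0 0 0 -1; 0 -0.2 -0.007 0 0 0 -1; 0 -0.2 -0.007 0 0 0 -1"}}

```text
clock: 27.9
tcp_pos: [0.5982, -0.2199, 0.1885]
eef_rot: [-89.4, -0.4, -84.5]
wrist_force: [0.3, -0.1, 0.0]
gripper_width: 0.0855
```

```bash
python3 look.py s14 scene 240 180 390 312
python3 - <<'E'
from h import *
im=read_camera("top")
for d in trace("top","lid_a"):
    print(d['extent'],rect("top",d['region'],.065))
B=cv2.resize(im[160:290,180:380],None,fx=3.9,fy=3.9,interpolation=cv2.INTER_CUBIC); cv2.imwrite("pics/t14.png",B[:,:,::-1])
E
```

```text
[ 0.5981611  -0.21991844  0.18845088] [-89.38289362  -0.37787095 -84.46346568] [ 0.28931484 -0.05541587  0.02692163] [-0.01231026 -0.03622742 -0.06790628] 0.08551669664229046
[325.9, 203.7, 26.8, 42.0] ((0.5547569990158081, -0.20873066782951355), (0.09864756464958191, 0.03826993703842163), 5.863595962524414)
[388.4, 326.7, 81.1, 52.6] ((0.26197147369384766, -0.41211193799972534), (0.06103041023015976, 0.17016775906085968), 22.347749710083008)
[208.4, 184.0, 34.8, 80.2] ((0.5649706125259399, 0.04542949050664902), (0.17027099430561066, 0.06242133304476738), 5.524336338043213)
[267.0, 184.6, 30.3, 67.8] ((0.6008399724960327, -0.08203321695327759), (0.10796298086643219, 0.06107975170016289), 4.93831729888916)
[488.8, 216.0, 78.5, 70.9] ((0.4847699701786041, -0.6462562084197998), (0.061904050409793854, 0.17233659327030182), 33.94552993774414)
```

View pics/s14.png

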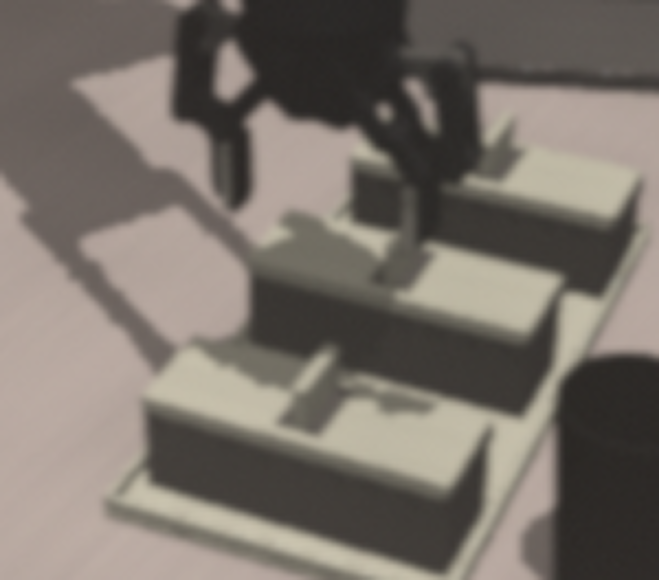

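View pics/t14.png

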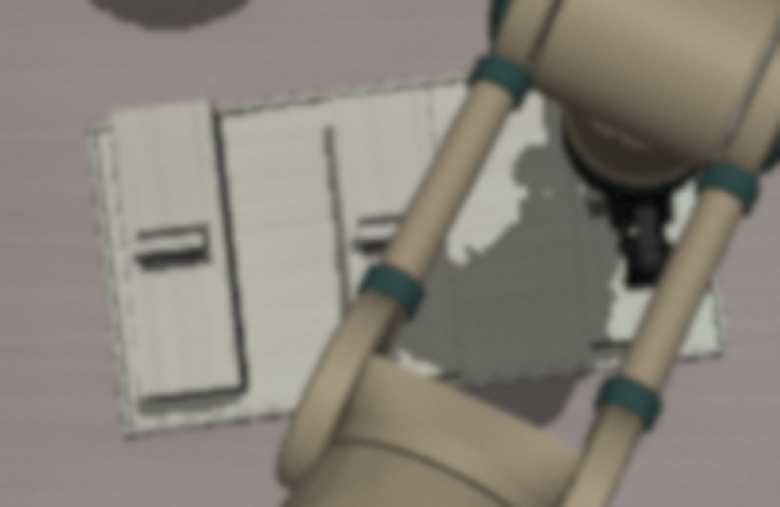

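All three lids are shut. Now turn the gripper to go across the middle tin at about (0.573, −0.085).

Run:
```python
from h import *
print(row([.573,-.085,.20],-174.5))
```

```text
(array([-0.3365, -0.0449, -0.0212]), array([-0.    ,  0.5002, -0.    ]))
```

>>> {"fn": "drive_tool", "kwargs": {"series": "-0.336 -0.03 -0.021 0 0.5 0 -1; -0.336 -0.03 -0.021 0 0.5 0 -1; -0.336 -0.03 -0.021 0 0.5 0 -1; -0.336 -0.03 -0.021 0 0.5 0 -1; -0.336 -0.03 -0.021 0 0.5 0 -1; -0.336 -0.03 -0.021 0 0.5 0 -1; -0.336 -0.03 -0.021 0 0.5 0 -1; -0.336 -0.03 -0.021 0 0.5 0 -1; -0.336 -0.03 -0.021 0 0.5 0 -1; -0.336 -0.03 -0.021 0 0.5 0 -1; -0.336 -0.03 -0.021 0 0.5 0 -1; -0.336 -0.03 -0.021 0 0.5 0 -1"}}

```text
clock: 29.25
tcp_pos: [0.5723, -0.0851, 0.1923]
eef_rot: [-90.1, -0.2, -174.5]
wrist_force: [-0.2, 0.3, -0.4]
gripper_width: 0.0856
```

```bash
python3 look.py s15 scene 240 160 390 292;  python3 look.py t15 top 180 160 380 310
python3 - <<'E'
from h import *
print(row([.573,-.085,.048],-174.5))
E
```

```text
[ 0.57231332 -0.08510937  0.19230519] [ -90.06930481   -0.18860224 -174.45391902] [-0.16248063  0.26329611 -0.37623326] [ 0.06305895  0.02708252 -0.00441324] 0.08556967080700835
[ 0.57248339 -0.08517239  0.19257299] [-9.00583267e+01 -1.61139773e-01 -1.74379024e+02] [-0.67890963 -0.53287704  0.25511286] [-0.02076166  0.00151098  0.01033994] 0.08536609329280961
(array([-1.700e-03,  3.621e-01, -1.000e-04]), array([0.0002, 0.0007, 0.0007]))
```

View pics/s15.png

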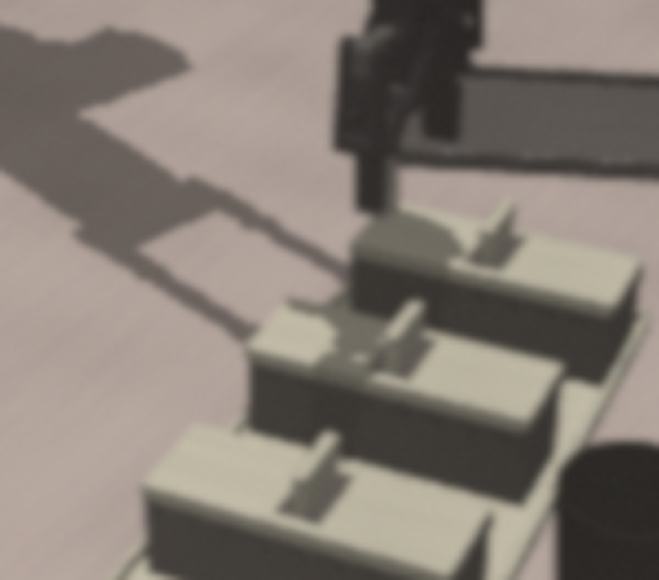

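View pics/t15.png

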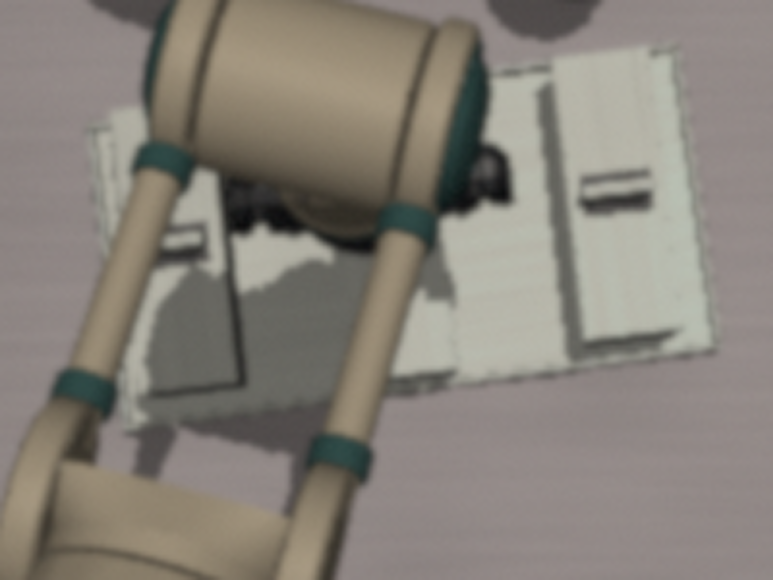

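>>> {"fn": "drive_tool", "kwargs": {"series": "0 0.1 0 0 0 0 -1; 0 0.2 0 0 0 0 -1; 0 0.27 0 0 0 0 -1; 0 0.33 0 0 0 0 -1; 0 0.345 0 0 0 0 -1; 0 0.357 0 0 0 0 -1; 0 0.357 0 0 0 0 -1; 0 0.357 0 0 0 0 -1"}}

```text
clock: 30.15
tcp_pos: [0.5742, -0.0856, 0.0525]
eef_rot: [-89.9, 0.1, -174.5]
wrist_force: [0.2, 0.0, 0.1]
gripper_width: 0.0855
```

```bash
python3 look.py s16 scene 240 160 390 292
```

```text
[ 0.57423289 -0.08563551  0.05246715] [-8.99464458e+01  1.26693554e-01 -1.74450554e+02] [0.23091449 0.012807   0.10463207] [ 0.02855619 -0.01470137  0.01201874] 0.0854747169817098
```

View pics/s16.png

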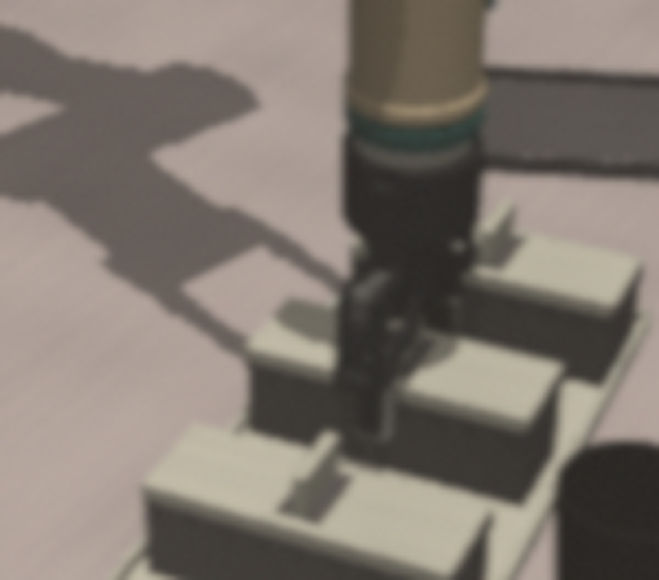

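>>> {"fn": "drive_tool", "kwargs": {"series": "0 0.009 0 0 0 0 -1; 0 0.009 0 0 0 0 -1; 0 0.009 0 0 0 0 1; 0 0.009 0 0 0 0 1; 0 0.009 0 0 0 0 1; 0 0.009 0 0 0 0 1; 0 0.009 0 0 0 0 1; 0 0.009 0 0 0 0 1"}}

```text
clock: 31.0
tcp_pos: [0.5735, -0.0856, 0.048]
eef_rot: [-90.0, 0.0, -174.5]
wrist_force: [-0.2, -0.7, 3.4]
gripper_width: 0.0551
```

>>> {"fn": "drive_tool", "kwargs": {"series": "0 -0.02 0 0 0 0 1; 0 -0.05 0 0 0 0 1; 0 -0.08 0 0 0 0 1; 0 -0.1 0 0 0 0 1; 0 -0.1 0 0 0 0 1"}}

```text
clock: 31.5
tcp_pos: [0.5744, -0.0856, 0.0894]
eef_rot: [-89.9, 0.2, -174.5]
wrist_force: [-0.5, 0.1, -5.2]
gripper_width: 0.0557
```

```bash
python3 look.py s17 scene 240 140 390 272
```

```text
[ 0.57441827 -0.08563444  0.08944902] [ -89.9282843     0.18611431 -174.46691616] [-0.45796222  0.13270281 -5.17373132] [-0.01046627 -0.05847428  0.02729202] 0.0557028328630225
```

View pics/s17.png

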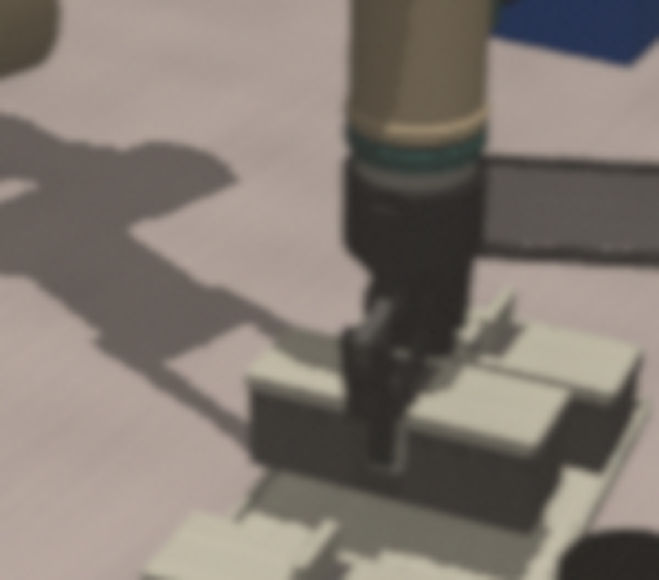

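The tin is lifted level with its lid shut, and the wrist reads 5.2 N for its weight. I'll raise it clear of the tabs and carry it to the pan.

>>> {"fn": "drive_tool", "kwargs": {"series": "0 -0.04 0 0 0 0 1; 0 -0.1 0 0 0 0 1; 0 -0.17 0 0 0 0 1; 0 -0.24 0 0 0 0 1; 0 -0.3 0 0 0 0 1; 0 -0.35 -0.02 0 -0.005 0 1; 0.01 -0.37 -0.06 0 -0.01 0 1; 0.02 -0.37 -0.12 0 -0.02 0 1; 0.03 -0.37 -0.18 0 -0.03 0 1; 0.04 -0.37 -0.25 0 -0.04 0 1; 0.05 -0.37 -0.32 0 -0.05 0 1; 0.06 -0.37 -0.39 0 -0.06 0 1; 0.07 -0.37 -0.46 0 -0.07 0 1; 0.085 -0.37 -0.53 0 -0.08 0 1; 0.1 -0.37 -0.6 0 -0.09 0 1; 0.115 -0.37 -0.67 0 -0.095 0 1; 0.13 -0.37 -0.74 0 -0.1 0 1; 0.14 -0.37 -0.8 0 -0.102 0 1; 0.15 -0.37 -0.85 0 -0.102 0 1; 0.15 -0.37 -0.88 0 -0.102 0 1"}}

```text
clock: 33.55
tcp_pos: [0.4771, 0.2608, 0.2344]
eef_rot: [-90.1, -0.2, -156.0]
wrist_force: [-0.3, -0.0, -5.9]
gripper_width: 0.0554
```

Run:
```python
from h import *
read_camera("top")
for d in trace("top","reject_pan"): print(d['confidence'],rect("top",d['region'],.015))
print(row([.4687,.3226,.12],-156.2))
```

```text
0.74 ((0.46931082010269165, 0.32278069853782654), (0.2605089247226715, 0.1542639434337616), 23.67563819885254)
0.36 ((0.43506357073783875, 0.3228800296783447), (0.0911412462592125, 0.07465020567178726), 24.570945739746094)
(array([-0.0412,  0.287 , -0.1514]), array([0.0002, 0.0013, 0.0005]))
```

>>> {"fn": "drive_tool", "kwargs": {"series": "-0.01 0 -0.04 0 0 0 1; -0.02 0 -0.09 0 0 0 1; -0.03 0.03 -0.13 0 0 0 1; -0.04 0.09 -0.151 0 0 0 1; -0.041 0.16 -0.151 0 0 0 1; -0.041 0.22 -0.151 0 0 0 1; -0.041 0.27 -0.151 0 0 0 1; -0.041 0.3 -0.151 0 0 0 1; -0.041 0.3 -0.151 0 0 0 1; -0.041 0.3 -0.151 0 0 0 1"}}

```text
clock: 34.65
tcp_pos: [0.4706, 0.3212, 0.1158]
eef_rot: [-90.0, 0.0, -156.1]
wrist_force: [0.1, 0.3, -4.5]
gripper_width: 0.0552
```

```bash
python3 look.py s18 scene 240 120 440 272;python3 look.py t18 top 20 170 240 350
python3 - <<'E'
from h import *
print(row([.469,.3227,.0525],-156.2))
E
```

```text
[0.47060699 0.32120195 0.11577332] [-8.99932164e+01  2.21756582e-02 -1.56117559e+02] [ 0.13466122  0.25867482 -4.47049528] [ 0.026624   -0.00727094  0.05610921] 0.05518972255233344
[0.47101218 0.32141886 0.1164341 ] [-8.99990637e+01  1.07489823e-01 -1.56116616e+02] [ 0.4922302   0.10711037 -5.37291402] [0.0307092  0.00070725 0.05198446] 0.05545340383029755
(array([ 0.0042,  0.1608, -0.0049]), array([ 0.    ,  0.0005, -0.0009]))
```

View pics/s18.png

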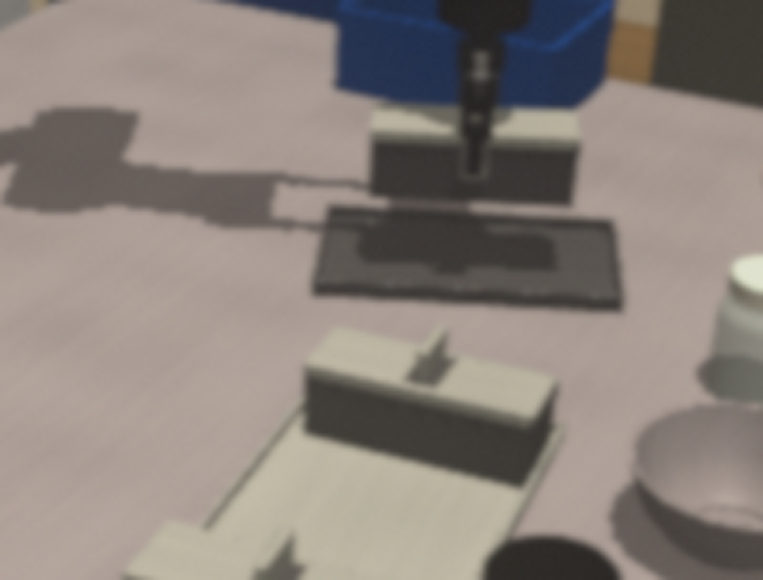

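View pics/t18.png

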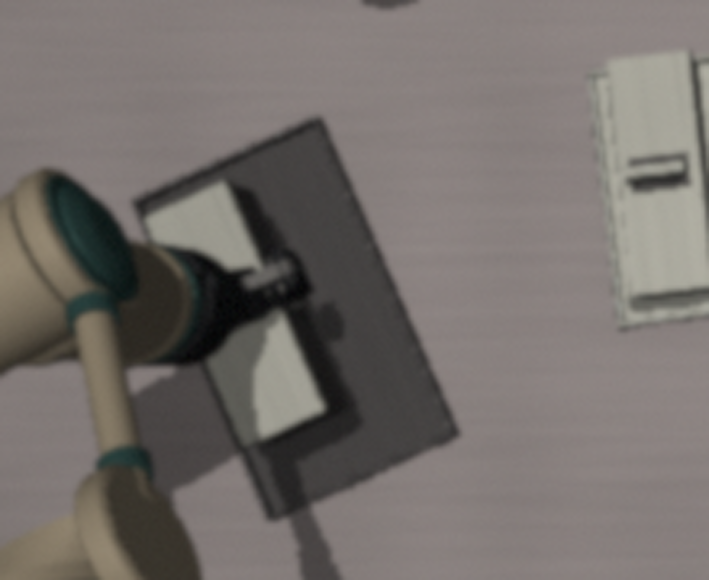

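The offset in the top view is height parallax. I'll descend with the small correction and take the last millimetres slowly.

>>> {"fn": "drive_tool", "kwargs": {"series": "0.002 0.03 -0.002 0 0 0 1; 0.004 0.07 -0.004 0 0 0 1; 0.004 0.11 -0.005 0 0 0 1; 0.004 0.14 -0.005 0 0 0 1; 0.004 0.153 -0.005 0 0 0 1; 0.004 0.158 -0.005 0 0 0 1; 0.004 0.158 -0.005 0 0 0 1; 0.004 0.158 -0.005 0 0 0 1"}}

```text
clock: 35.55
tcp_pos: [0.4685, 0.3225, 0.0531]
eef_rot: [-90.0, 0.1, -156.1]
wrist_force: [0.6, -0.4, -5.5]
gripper_width: 0.0553
```

>>> {"fn": "drive_tool", "kwargs": {"series": "0 0.003 0 0 0 0 1; 0 0.006 0 0 0 0 1; 0 0.009 0 0 0 0 1; 0 0.011 0 0 0 0 1; 0 0.012 0 0 0 0 1; 0 0.012 0 0 0 0 1"}}

```text
clock: 36.15
tcp_pos: [0.4679, 0.3222, 0.048]
eef_rot: [-90.0, 0.0, -156.1]
wrist_force: [-1.3, 0.5, -1.2]
gripper_width: 0.0554
```

>>> {"fn": "drive_tool", "kwargs": {"series": "0 0.001 0 0 0 0 1; 0 0.001 0 0 0 0 1"}}

```text
clock: 36.35
tcp_pos: [0.4679, 0.3222, 0.048]
eef_rot: [-90.0, 0.0, -156.1]
wrist_force: [-3.5, -1.4, 5.0]
gripper_width: 0.0555
```

>>> {"fn": "drive_tool", "kwargs": {"series": "0 0 0 0 0 0 -0.6; 0 0 0 0 0 0 -1; 0 0 0 0 0 0 -1; 0 0 0 0 0 0 -1; 0 0 0 0 0 0 -1; 0 0 0 0 0 0 -1"}}

```text
clock: 36.95
tcp_pos: [0.468, 0.3222, 0.0472]
eef_rot: [-90.0, 0.0, -156.1]
wrist_force: [0.5, 0.1, 0.0]
gripper_width: 0.0854
```

```bash
python3 look.py s19 scene 240 120 440 272
```

```text
[0.46798249 0.32224914 0.04719893] [-8.99958660e+01  4.54289380e-03 -1.56107448e+02] [0.45228297 0.13411847 0.02634301] [-0.01911367  0.00070546 -0.04203677] 0.0854378743514419
```

View pics/s19.png

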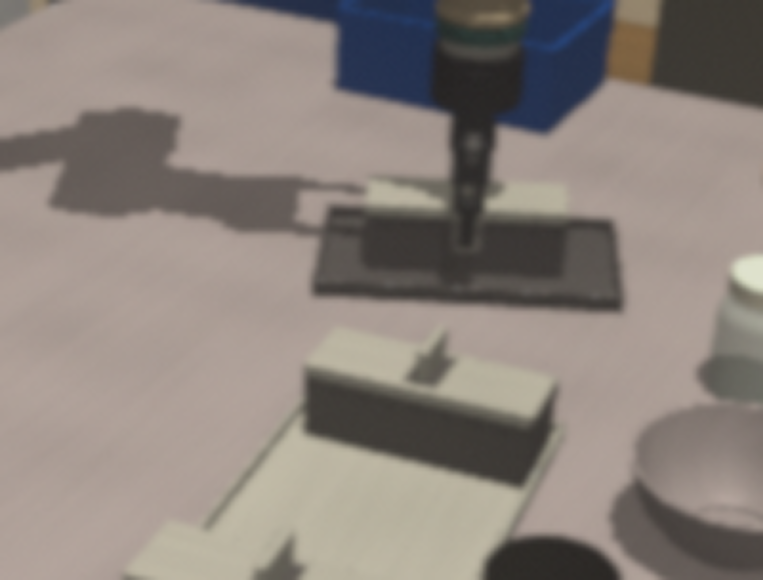

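Released and standing flat. I'll raise straight up, then swing back clear of the tin for a final check.

>>> {"fn": "drive_tool", "kwargs": {"series": "0 -0.08 0 0 0 0 -1; 0 -0.18 0 0 0 0 -1; 0 -0.29 0 0 0 0 -1; 0 -0.4 0 0 0 0 -1; 0.1 -0.45 0 0 0 0 -1; 0.2 -0.45 0 0 0 0 -1; 0.3 -0.45 0 0 0 0 -1; 0.4 -0.45 0 0 0 0 -1; 0.45 -0.45 0 0 0 0 -1; 0.45 -0.45 0 0 0 0 -1; 0.45 -0.45 0 0 0 0 -1"}}

```text
clock: 38.1
tcp_pos: [0.304, 0.2497, 0.2277]
eef_rot: [-90.0, 0.1, -156.1]
wrist_force: [0.5, -0.1, 0.5]
gripper_width: 0.0856
```

```bash
python3 look.py s20 scene 200 100 480 310;python3 look.py t20 top 20 100 400 350
python3 - <<'E'
from h import *
read_camera("top")
for d in trace("top","lid_a"): print(d['confidence'],rect("top",d['region'],.065))
for d in trace("top","reject_pan")[:1]: print(d['confidence'],rect("top",d['region'],.015))
E
```

```text
[0.30395337 0.2496692  0.22774511] [-9.00039767e+01  1.39265417e-01 -1.56097420e+02] [ 0.50959489 -0.1282339   0.52946313] [ 0.0713099   0.01653098 -0.03321287] 0.08556624908453306
[0.30456361 0.24993108 0.22769443] [-9.00013126e+01  1.32438703e-01 -1.56105215e+02] [ 0.32126245 -0.41378787 -0.35432801] [ 0.02291003 -0.04033354 -0.00294659] 0.08561346855159185
0.88 ((0.5923206210136414, -0.21825283765792847), (0.17218686640262604, 0.06344292312860489), 5.504644870758057)
0.86 ((0.48589399456977844, -0.6458294987678528), (0.062333881855010986, 0.16926877200603485), 33.456207275390625)
0.82 ((0.46548402309417725, 0.321138471364975), (0.17251557111740112, 0.0647844597697258), 25.033491134643555)
0.82 ((0.2627331614494324, -0.41144418716430664), (0.06263579428195953, 0.16898038983345032), 21.904953002929688)
0.68 ((0.5647361278533936, 0.044988807290792465), (0.16934938728809357, 0.0598723478615284), 5.422194957733154)
0.64 ((0.46948570013046265, 0.32263270020484924), (0.261951744556427, 0.1554722785949707), 23.291534423828125)
```

View pics/s20.png

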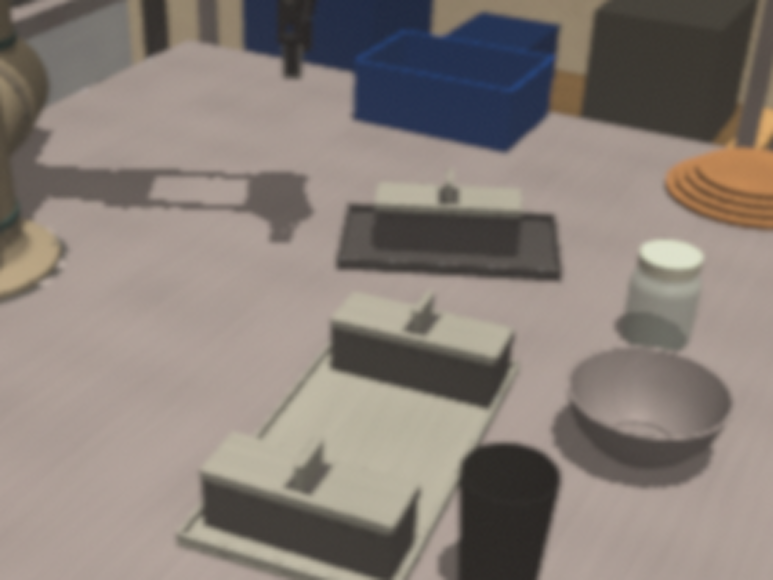

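View pics/t20.png

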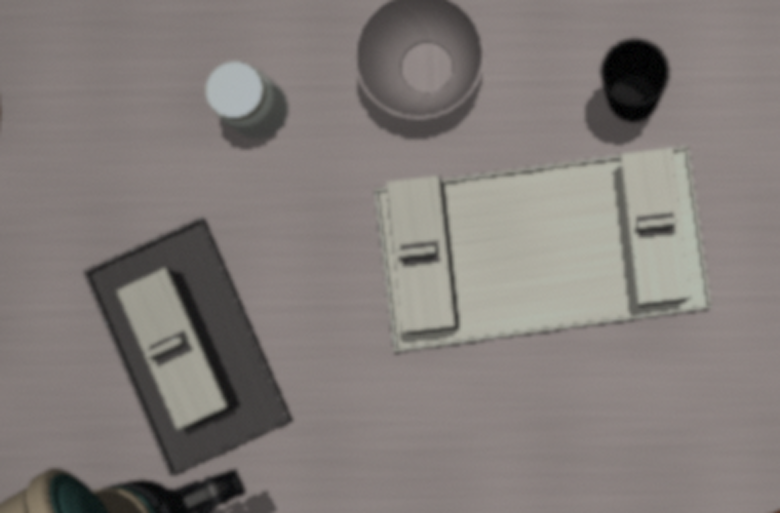

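The final pictures show both sound tins standing in the tray with lids shut. The jamming tin is flat in the pan, centred to about 4 mm, and the bystanders are in place. Handing in.

```bash
python3 -c "
from workcell import *
print(get_obs()['clock']); print(sign_off())"
```

```text
38.35
the job is handed in; nothing more can be done
None
```

I tested all three tins, starting with the one nearest the reject pan. The middle one jammed, and it now stands in the pan. I handed the job in at 38.35 s, inside the 72 s limit; the hand-in reports no verdict.

| Tin | Opened to | Result |
|---|---|---|
| Left (nearest the pan) | about 110 mm, stop at 6 N | sound, slid shut |
| Middle | about 45 mm, dead jam at 8 N | jams, slid shut |
| Right | about 110 mm, stop at 8 N | sound, slid shut |

**Placing:** I lifted the middle tin out level and lowered it into the pan until the wrist force showed its weight was carried. Then I let go.

**Last checks:**
- **Reject pan:** the top camera puts the middle tin about 4 mm from the pan's centre, turned within about 2° of the pan's length. It looks flat, with its lid shut.
- **Tray:** both sound tins stand with their lids shut, each a few millimetres from where it started because they slid within the play.
- **Bystanders:** the bowl, tumbler and jar look unmoved. The arm never went near the spatula, but it was outside my final close-up pictures.
- **Forces:** the highest wrist force I read was about 21 N, while pushing the middle lid shut with a slight downward press. I read forces only at the end of each move.
- **Shutting stops:** only the left tin was pushed right up to the rim. I judged the other two shut from the lid travel, the push force and the pictures.

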